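Clamp a gel plate sandwich in an electrophoresis tank with its tension wedge

TASK

Set up the gel tank: lift the glass plate sandwich from its rack and lower it gently between the guide rails of the tank's core until it stands on the floor, then put the tension wedge, thin end down, into the pocket behind it. Tap or press the wedge down a little at a time until it is tight and no longer sinks under a firm push of about 15 N; the glass cracks if it is driven much harder (stay below 25 N). Let go, and leave the other things on the bench where they are.

Things in the scene. Friction and masses are not known exactly. Their poses are not given: they have to be found in the camera images.
- tank: Clear open-topped tank fixed to the bench, outside 108 mm (its x) by 142 mm (y) by 88 mm high, inner floor 6 mm up. Origin on the bench, under the nominal gasket face, middle of its y; z up. Along its x from the -x wall: ramp of the wedge pocket, wedge space, plate space, soft grey gasket frame, white core.
- gasket_face (a point): Nominal face of the gasket (tank x = 0, looks to -x, 80 mm high). Axes as the tank's. Core, rails and gasket stand in the tank with play: together they sit up to 2 mm either way in x from the figures given here, differently each time and not measured, so the depth at which the wedge gets tight varies by 24 mm. The gasket gives about 0.01 mm per N.
- seat (a point): Point on the tank's inner floor (6 mm above the bench) where the middle of the plates' underside belongs, 8.5 mm in front (-x) of the nominal gasket face. Axes as the tank's. The rails leave the plates 3.5 mm free either way in x and 3 mm in y; they are 80 mm high, their flared mouth ends 90 mm above the bench.
- ramp_top (a point): Middle of the upper edge of the ramp, 85 mm above the bench, tank x = -28.4 mm. Axes as the tank's. The ramp is a 78 mm wide plane that faces +x and runs down from here to 8 mm above the bench, coming 1 mm to +x for every 6 mm down. Upright cheeks stand beside it at y = +-39 mm.
- pocket (a point): Middle of the mouth of the wedge pocket, 85 mm above the bench, 19 mm in front (-x) of the nominal gasket face; axes as the tank's. With the plates pushed back on to the gasket the mouth reaches from 9 mm on its -x side (ramp) to 9 mm (+-2) on its +x side (plates).
- plates: Glass plate sandwich 10 mm thick (its x), 100 mm wide (y), 110 mm high, about 0.22 kg, standing upright in a white rack, 10 mm above the bench. Origin: centre of the underside. Either way round fits. Grip its upper 20 to 25 mm across the thickness; in the tank it rises 28 mm above the walls. It breaks when dropped or rammed, or when the wedge is overdriven.
- wedge: Grey hollow wedge of smooth plastic, 66 mm wide (y), 125 mm high with its tab, 0.09 kg, standing thin end down in a white stand, 10 mm above the bench. Origin: bottom of the thin end, on the flat front face (plane x = 0), middle of the width. The sloping back is at x = -10 mm at the bottom, -25 mm at 90 mm up. In the tank its x lies along the tank's x: flat face to the plates, slope to the ramp.
- tab_top (a point): Centre of the flat top of the wedge's grip tab, 125 mm above its bottom, 9 mm behind the flat face. Tab 14 mm thick (x), 50 mm wide (y), 35 mm high. Friction about 0.25: it stays where pushed, settles over a few pushes. Tight, this point is 137 to 175 mm above the bench. A 15 N push makes it press on the plates with 15 to 25 N (over 11 N is wanted after letting go; over 50 N cracks the glass).
- plate_rack: White rack for the plates, base 74 x 124 x 10 mm, its posts 44 mm high; origin centre of its underside. The plates stand on its middle.
- wedge_stand: White stand for the wedge, base 80 x 110 x 10 mm, its walls 66 mm high; the wedge's origin stands above this origin.
- jar: Bystander: lidded jar, 72 mm across, 95 mm high; origin at its underside.
- vial: Bystander: small amber vial, 28 mm across, 48 mm high, near the tank; origin at its underside.
- water: Bystander: water bottle, 62 mm across, 185 mm high; origin at its underside.
- tip_box: Bystander: box of pipette tips 85 x 120 x 67 mm; origin at its underside.
- slide_box: Bystander: slide box 29 x 87 x 36 mm; origin at its underside.
- comb: Bystander: white gel comb lying flat, 33 x 90 x 6 mm, near the wedge's or plates' rack; origin at its underside.
Things that resemble listed ones, but are neither listed nor needed, are in the scene too. What is meant by the wedge is not black, brown or purple, and is the smaller of those in its own colour.

How it is judged:
By the outcome, as a careful person would: the job done as asked, in the order asked, and still so for the second after the job is handed in, with the robot touching nothing.
It also fails if it takes over 72 s, if anything falls off the work surface, if the arm or the gripper's body presses on something with over 40 N, if the wrist force passes 120 N, or if a joint passes its speed limit or range.

ROBOT

A 7-joint arm with a two-finger parallel gripper is mounted at the origin on the work surface. World frame = base frame: x ahead of the robot, y to its left, z up, the work surface at z = 0. Lengths are in m, angles in rad, forces in N, time in s.
With the tool pointing down it reaches from about 0.4 to 0.85 m from the base axis. Payload 10.4 kg.
Tool frame: the origin (TCP) lies between the finger pads; the fingertips stand tcp_to_tips ahead of it and the grasp point (between the pads) lies 8 mm behind it (tcp_to_tips is the distance from the TCP to the fingertips, in m); z points along the fingers, y is the line along which they close (so a half turn about z gives the same grasp; the last joint's range is limited). The gripper opens to 85 mm and grips with 20 to 120 N. Pads are 22 mm wide; open, the fingers measure 114 mm over their backs; the gripper's body (76 mm by 85 mm) begins 54 mm behind the grasp point. The pads swing forward as they close: fully open they stand 13 mm farther back than shut.
Start: joints at [1.105, 0.332, -0.065, 1.46, 0.022, 1.35, -0.088], TCP at [0.268, -0.565, 0.242] pointing down, gripper open.
Joint ranges: [-2.6, 2.6], [-0.5, 2.12], [-1.47, 1.34], [0.16, 2.42], [-1.27, 4.41], [0.06, 2.06], [-2.6, 2.6]. Speed limits (rad/s): [2.22, 2.22, 2.79, 2.79, 3.14, 3.14, 3.14].

INTERFACE

Orientations are given as a unit quaternion [x, y, z, w].
In Python, from workcell import * gives the robot as it stands.
- The arm moves only by the tool apply_moves, never from a script. Its argument "rows" is a list of rows, each an object of numbers: "x", "y", "z": the shift along the tool's x, y, z in mm; "ax", "ay", "az": the turn, a rotation vector about the tool's x, y, z in degrees; "gripper": the closure, from 0 (fully open) to 1 (shut). A call has 1 to 5 rows; each row shifts and turns the commanded pose from where the row before left it, along the tool's axes as they then stand; what a row does not reach is not made up. A row lasts 1/12 s, in which the tool goes at most 41.7 mm and 7.16 degrees, less where a joint would pass 70% of its speed; a pose out of reach is approached as far as the arm can. A call with a gripper value outside its range is refused whole. The fingers move at their own pace and stop on an object; "newtons" is the grip in N (left out, the last holds). Time passes only in rows, so rows that do not move let the fingers close. It gives the time, the measured TCP pose, the force, the opening and the grip force at its end, in the units of the state.
- get_obs(): the state, without advancing time (a new reading comes with each control period).
- camera(name): name is "scene" or "side" or "wrist"; returns a dict with "color" (420x560x3 uint8, red, green, blue), "fov_y" (degrees; the focal length in pixels is half the picture's height over the tangent of half this angle, whatever the lens; pixels are square), "cx", "cy" (the principal point, pixels), "rvec" (rotation vector, rad) and "tvec" (3), from world to camera coordinates, as OpenCV has them. Camera axes: x right, y down, z forward; pixel columns grow to the right and rows downward; lengths in m; the calibration is good to about 2 mm. A picture is of the moment at which its call begins. There is no depth.
- hand_in(): hands the job in; it is judged then, once.
The state is a dict: "clock": time; "joint_pos": joint angles; "joint_velocities": joint speeds; "tau": joint torques, N m; "position": TCP position; "ee_rot": TCP orientation; "ft_force": force on the tool from outside, world axes, zero at the start; "torque": the same for the moment, N m; "grip_width": opening from 0.0 (shut) to 1.0 (fully open); "grasp_force": force on a finger pad.
Only numpy, scipy, OpenCV 4.12 (cv2) and the standard library are available. Lean on these libraries where they do the work, as an engineer would, in place of code of your own. Each camera call takes 0.05 s, during which the arm holds its last target. There are 200 camera calls.

## Working session

There is one attempt and no reset: what is moved stays moved. The work goes in short steps, Python scripts to look and compute and a tool call to move; the robot and the scene stay as the last step left them, time stands still between calls to the robot, and variables do not carry over. Pictures are saved under pics/ and viewed, at most 10 in all, crops included, and the job is handed in when it is done.

Besides the shell and the picture viewer there is one more tool, called after "Request:" by a JSON object that holds its "name" and its "arguments". apply_moves: Moves the arm, as the interface text tells. Its arguments: {"type":"object","properties":{"rows":{"type":"array","items":{"type":"object","properties":{"x":{"type":"number"},"y":{"type":"number"},"z":{"type":"number"},"ax":{"type":"number"},"ay":{"type":"number"},"az":{"type":"number"},"gripper":{"type":"number"}}}},"newtons":{"type":"number"}},"required":["rows"]}

```bash
ls; mkdir -p pics; cat > h.py <<'E'
from workcell import *
import numpy as np, cv2
from scipy.spatial.transform import Rotation as R
def snap(n,f):
    c=camera(n); cv2.imwrite(f'pics/{f}.png',c['color'][:,:,::-1]); np.save(f'pics/{f}.npy',c,allow_pickle=True); return c
def load(f): return np.load(f'pics/{f}.npy',allow_pickle=True).item()
def K(c):
    f=210/np.tan(np.radians(c['fov_y'])/2); return np.array([[f,0,c['cx']],[0,f,c['cy']],[0,0,1]])
def ray(c,p):
    Rm=cv2.Rodrigues(np.array(c['rvec'],float))[0]; t=np.array(c['tvec'],float).ravel()
    d=Rm.T@np.linalg.inv(K(c))@np.array([p[0],p[1],1.]); return -Rm.T@t,d/np.linalg.norm(d)
def plane(c,p,z):
    o,d=ray(c,p); return o+d*(z-o[2])/d[2]
def tri(c1,p1,c2,p2):
    o1,d1=ray(c1,p1);o2,d2=ray(c2,p2)
    s=np.linalg.lstsq(np.c_[d1,-d2],o2-o1,rcond=None)[0]; a=o1+s[0]*d1;b=o2+s[1]*d2
    return (a+b)/2,np.linalg.norm(a-b)
def proj(c,P): return cv2.projectPoints(np.array(P,float).reshape(-1,3),np.array(c['rvec'],float),np.array(c['tvec'],float),K(c),None)[0].reshape(-1,2)
E
python3 - <<'E'
from h import *
np.set_printoptions(precision=4,suppress=True)
for n in ['scene','side','wrist']:
    c=snap(n,n+'0'); o,d=ray(c,(280,210)); print(n,o,d,c['fov_y'],c['cx'],c['cy'],[k for k in c])
o=get_obs();print(o)
a=cv2.imread('pics/scene0.png');b=cv2.imread('pics/side0.png')
E
```

```text
pics
scene [0.8412 0.5053 1.3087] [-0.2506 -0.4301 -0.8673] 42.60943588276696 277.9838015033412 204.33896669250544 ['color', 'fov_y', 'cx', 'cy', 'rvec', 'tvec']
side [0.471  1.0084 0.9122] [ 0.0113 -0.8103 -0.586 ] 44.26165203146852 280.298297456807 213.41601719214995 ['color', 'fov_y', 'cx', 'cy', 'rvec', 'tvec']
wrist [ 0.3357 -0.5324  0.373 ] [-0.2659 -0.1327 -0.9548] 63.46293815318192 278.0141171266852 208.23378158968228 ['color', 'fov_y', 'cx', 'cy', 'rvec', 'tvec']
{'clock': 0.15, 'joint_pos': array([ 1.1054,  0.3327, -0.0647,  1.4607,  0.0216,  1.3499, -0.0885]), 'joint_velocities': array([ 0.0023, -0.001 , -0.0005, -0.0036, -0.0004,  0.0017, -0.0009]), 'tau': array([  0.0017, -62.5828,   0.0498, -39.1853,   0.0163,   0.0075,
         0.0001]), 'position': array([ 0.2677, -0.5645,  0.2417]), 'ee_rot': array([ 0.9756,  0.2196, -0.0001, -0.0005]), 'ft_force': array([ 0.4246, -0.5898,  0.5822]), 'torque': array([-0.0144,  0.0133,  0.0204]), 'grasp_force': 0.0, 'grip_width': 0.9993641152299859}
```

View pics/scene0.png

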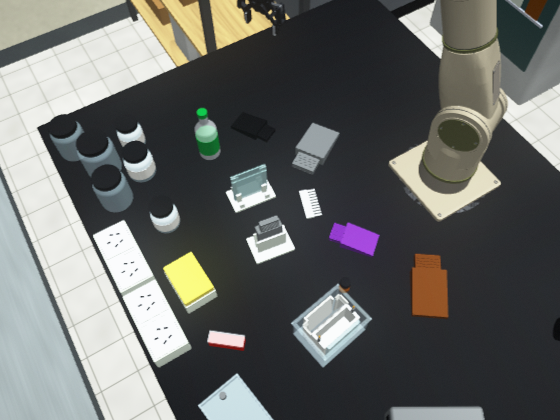

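View pics/side0.png

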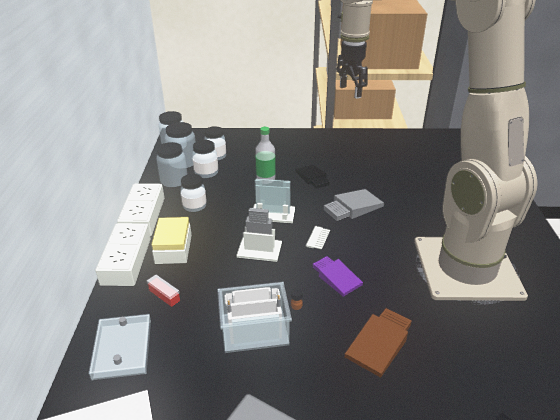

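```bash
python3 -c "
import workcell
print([n for n in dir(workcell) if n[0]!='_'], getattr(workcell,'tcp_to_tips',None))"
```

```text
['MotionError', 'camera', 'get_obs', 'hand_in', 'tcp_to_tips'] 0.011
```

The scene view shows the plates in their rack at (250,187), the grey wedge in its stand at (270,238), the tank at (331,325) and the vial at (345,285). In the side view they are at (273,198), (260,235) and (254,315). The larger lying grey wedge is a decoy. I'll zoom both views.

```bash
python3 - <<'E'
from h import *
a=cv2.imread('pics/scene0.png');b=cv2.imread('pics/side0.png')
A=cv2.resize(a[155:255,215:315],None,fx=4,fy=4,interpolation=2)
B=cv2.resize(b[170:270,220:320],None,fx=4,fy=4,interpolation=2)
cv2.imwrite('pics/z1.png',np.hstack([A,B]))
A=cv2.resize(a[275:375,280:380],None,fx=4,fy=4,interpolation=2)
B=cv2.resize(b[270:370,205:305],None,fx=4,fy=4,interpolation=2)
cv2.imwrite('pics/z2.png',np.hstack([A,B]))
E
```

```text
(no output)
```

View pics/z1.png

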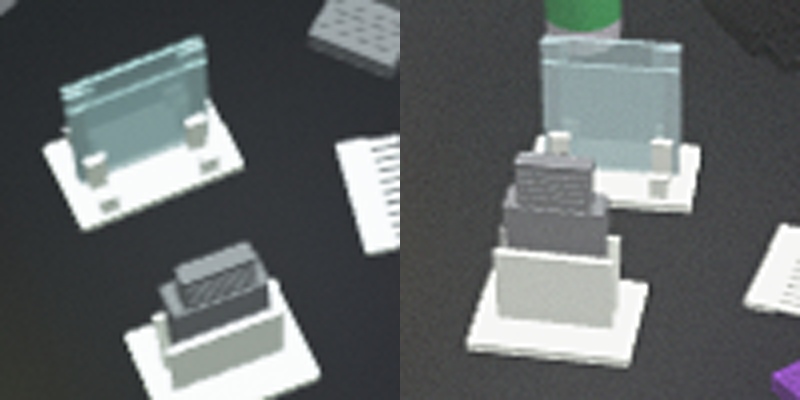

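View pics/z2.png

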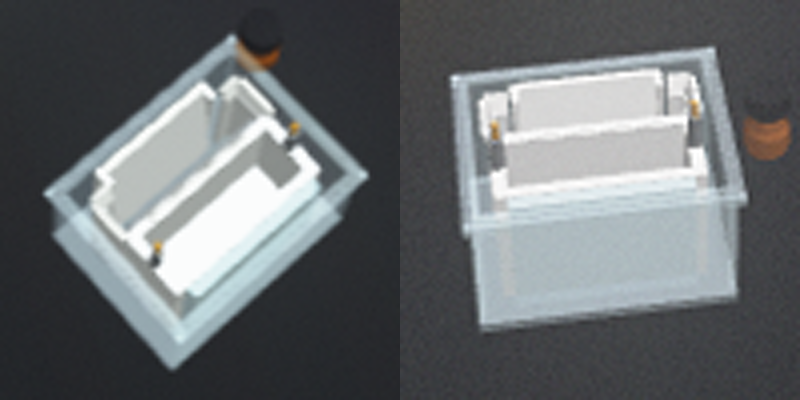

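```bash
python3 - <<'E'
from h import *
np.set_printoptions(precision=4,suppress=True)
s=load('scene0');d=load('side0')
S=lambda x,y,o:(o[0]+x/4-.375,o[1]+y/4-.375)
t=[((235,38),(453,78)),((235,38),(713,50)),((365,178),(713,50)),((365,178),(745,200)),((180,340),(745,200)),((180,340),(465,232)),((47,195),(465,232)),((47,195),(453,78))]
print('tank cands')
for a,b in t: print(a,b,*tri(s,S(*a,(280,275)),d,S(b[0]-400,b[1],(205,270))))
print('wedge tab top, plates top')
for a,b in [((248,243),(593,158)),((175,268),(518,153)),((203,38),(681,43)),((62,88),(541,38))]:
    print(a,b,*tri(s,S(*a,(215,155)),d,S(b[0]-400,b[1],(220,170))))
print('rack base corners z=.01')
for p in [(45,150),(85,228),(243,163),(128,335),(320,375)]: print(p,plane(s,S(*p,(215,155)),.01))
print('comb/bystanders'); 
for p in [(345,285),(310,203)]: print(plane(s,p,.02))
E
```

```text
tank cands
(235, 38) (453, 78) [0.561  0.2185 0.1878] 0.12505046362286532
(235, 38) (713, 50) [0.4767 0.1509 0.0892] 0.000675265567929071
(365, 178) (713, 50) [0.4863 0.2807 0.206 ] 0.023173756664050738
(365, 178) (745, 200) [0.4598 0.2611 0.0857] 0.0010670577026855514
(180, 340) (745, 200) [0.5263 0.2563 0.0462] 0.14250009661245713
(180, 340) (465, 232) [0.6047 0.2832 0.085 ] 0.0009025652802877326
(47, 195) (465, 232) [ 0.6142  0.1433 -0.06  ] 0.03652523897375957
(47, 195) (453, 78) [0.6237 0.1731 0.0871] 0.0009537627263163785
wedge tab top, plates top
(248, 243) (593, 158) [ 0.5174 -0.0672  0.1367] 0.0006675704031929346
(175, 268) (518, 153) [ 0.5655 -0.0766  0.1343] 0.0012193786243380105
(203, 38) (681, 43) [ 0.4597 -0.2218  0.1261] 0.0008016717500065137
(62, 88) (541, 38) [ 0.5584 -0.24    0.1191] 0.003559126764049684
rack base corners z=.01
(45, 150) [ 0.5662 -0.2695  0.01  ]
(85, 228) [ 0.573  -0.1987  0.01  ]
(243, 163) [ 0.4523 -0.1862  0.01  ]
(128, 335) [ 0.5886 -0.1107  0.01  ]
(320, 375) [ 0.4942 -0.0174  0.01  ]
comb/bystanders
[0.4427 0.1414 0.02  ]
[ 0.3863 -0.109   0.02  ]
```

Request:
{"name": "apply_moves", "arguments": {"rows": [{"az": 7.1},{"az": 7.1},{"az": 7.1},{"az": 7.1},{"az": 7.1}]}}

```text
invalid input at $.rows[0]: expected keys x, y, z, ax, ay, az, gripper
```

Request:
{"name": "apply_moves", "arguments": {"rows": [{"x": 13.5,"y": -34.8,"z": -4.5},{"x": 13.5,"y": -34.8,"z": -4.5},{"x": 13.5,"y": -34.8,"z": -4.5},{"x": 13.5,"y": -34.8,"z": -4.5},{"x": 13.5,"y": -34.8,"z": -4.5}]}}

```text
invalid input at $.rows[0]: expected keys x, y, z, ax, ay, az, gripper
```

Request:
{"name": "apply_moves", "arguments": {"rows": [{"x": 13.5,"y": -34.8,"z": -4.5},{"x": 13.5,"y": -34.8,"z": -4.5},{"x": 13.5,"y": -34.8,"z": -4.5},{"x": 13.5,"y": -34.8,"z": -4.5},{"x": 13.5,"y": -34.8,"z": -4.5}]}}

```text
invalid input at $.rows[0]: expected keys x, y, z, ax, ay, az, gripper
```

Request:
{"name": "apply_moves", "arguments": {"rows": [{"x": 13.5,"y": -34.8,"z": -4.5},{"x": 13.5,"y": -34.8,"z": -4.5},{"x": 13.5,"y": -34.8,"z": -4.5},{},{}]}}

```text
invalid input at $.rows[0]: expected keys x, y, z, ax, ay, az, gripper
```

```bash
python3 - <<'E'
from h import *
c=snap('wrist','w1'); o=get_obs(); print(o['position'],R.from_quat(o['ee_rot']).as_matrix()[:,0],o['clock'],o['ft_force'],o['joint_pos'])
cv2.imwrite('pics/w1b.png',cv2.resize(c['color'][:,:,::-1],(800,600)))
E
```

```text
[ 0.26768548 -0.56454686  0.24182001] [ 9.03549465e-01  4.28483789e-01 -8.51382989e-05] 0.2 [0.2779052  0.47538049 0.43162411] [ 1.10538593  0.33262776 -0.06466565  1.4606236   0.02164356  1.34987075
 -0.08848776]
```

View pics/w1b.png

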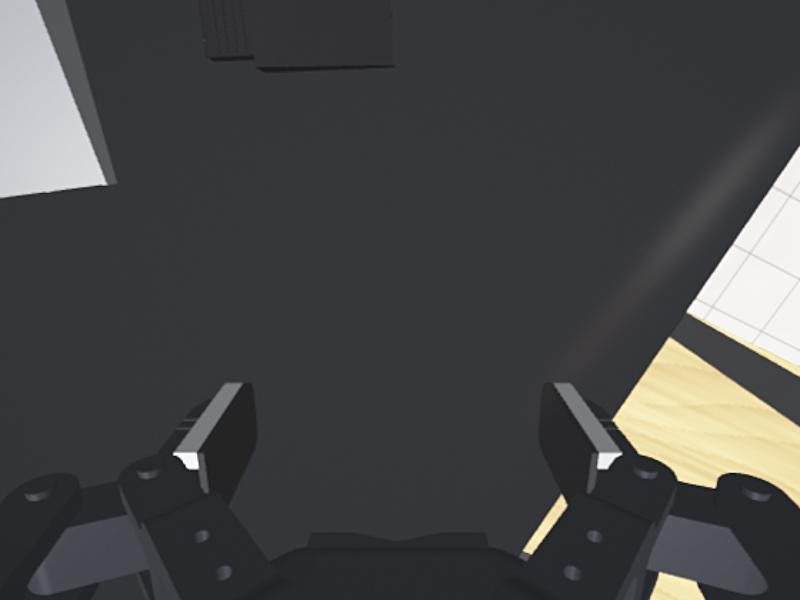

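The moves were refused because every key is required. The picture shows only bare bench and the open fingers, at (225,430) and (580,430). I'll resend the moves in full.

Request:
{"name": "apply_moves", "arguments": {"rows": [{"x": 0,"y": 0,"z": 0,"ax": 0,"ay": 0,"az": 7.1,"gripper": 0},{"x": 0,"y": 0,"z": 0,"ax": 0,"ay": 0,"az": 7.1,"gripper": 0},{"x": 0,"y": 0,"z": 0,"ax": 0,"ay": 0,"az": 7.1,"gripper": 0},{"x": 0,"y": 0,"z": 0,"ax": 0,"ay": 0,"az": 7.1,"gripper": 0},{"x": 0,"y": 0,"z": 0,"ax": 0,"ay": 0,"az": 7.1,"gripper": 0}]}}

```text
clock: 0.62
position: [0.2677, -0.5646, 0.2421]
ee_rot: [0.996, -0.091, -0.0, -0.0]
ft_force: [0.4, 0.7, -0.3]
grip_width: 0.998
grasp_force: 0.0
```

Request:
{"name": "apply_moves", "arguments": {"rows": [{"x": 13.5,"y": -34.8,"z": -4.5,"ax": 0,"ay": 0,"az": 0,"gripper": 0},{"x": 13.5,"y": -34.8,"z": -4.5,"ax": 0,"ay": 0,"az": 0,"gripper": 0},{"x": 13.5,"y": -34.8,"z": -4.5,"ax": 0,"ay": 0,"az": 0,"gripper": 0},{"x": 13.5,"y": -34.8,"z": -4.5,"ax": 0,"ay": 0,"az": 0,"gripper": 0},{"x": 13.5,"y": -34.8,"z": -4.5,"ax": 0,"ay": 0,"az": 0,"gripper": 0}]}}

```text
clock: 1.03
position: [0.3654, -0.4036, 0.2649]
ee_rot: [0.996, -0.088, -0.0, 0.0]
ft_force: [1.3, -0.2, 0.2]
grip_width: 1.0
grasp_force: 0.0
```

Request:
{"name": "apply_moves", "arguments": {"rows": [{"x": 13.5,"y": -34.8,"z": -4.5,"ax": 0,"ay": 0,"az": 0,"gripper": 0},{"x": 13.5,"y": -34.8,"z": -4.5,"ax": 0,"ay": 0,"az": 0,"gripper": 0},{"x": 13.5,"y": -34.8,"z": -4.5,"ax": 0,"ay": 0,"az": 0,"gripper": 0},{"x": 13.5,"y": -34.8,"z": -4.5,"ax": 0,"ay": 0,"az": 0,"gripper": 0},{"x": 13.5,"y": -34.8,"z": -4.5,"ax": 0,"ay": 0,"az": 0,"gripper": 0}]}}

```text
clock: 1.45
position: [0.4624, -0.2442, 0.2876]
ee_rot: [0.996, -0.088, 0.0, 0.0]
ft_force: [1.3, -1.3, -0.0]
grip_width: 0.998
grasp_force: 0.0
```

Request:
{"name": "apply_moves", "arguments": {"rows": [{"x": 13.5,"y": -34.8,"z": -4.5,"ax": 0,"ay": 0,"az": 0,"gripper": 0},{"x": 13.5,"y": -34.8,"z": -4.5,"ax": 0,"ay": 0,"az": 0,"gripper": 0},{"x": 13.5,"y": -34.8,"z": -4.5,"ax": 0,"ay": 0,"az": 0,"gripper": 0},{"x": 0,"y": 0,"z": 0,"ax": 0,"ay": 0,"az": 0,"gripper": 0},{"x": 0,"y": 0,"z": 0,"ax": 0,"ay": 0,"az": 0,"gripper": 0}]}}

```text
clock: 1.87
position: [0.521, -0.1479, 0.3008]
ee_rot: [0.996, -0.086, 0.0, -0.0]
ft_force: [-0.6, -0.9, -0.1]
grip_width: 1.003
grasp_force: 0.0
```

```bash
python3 - <<'E'
from h import *
c=snap('wrist','w1'); o=get_obs(); print(o['position'],R.from_quat(o['ee_rot']).as_matrix()[:,0],o['clock'],o['ft_force'],o['joint_pos'])
print(proj(c,[[.4597,-.2218,.12],[.5584,-.24,.12],[.5174,-.0672,.135],[.5655,-.0766,.135],[.55,.2,.088]])*800/560, ray(c,(280,210)))
cv2.imwrite('pics/w1b.png',cv2.resize(c['color'][:,:,::-1],(800,600)))
E
```

```text
[ 0.52014723 -0.14998491  0.30059517] [ 9.84650376e-01 -1.74537893e-01 -4.00430427e-04] 1.9167 [-0.01270047 -0.0218598  -0.44621802] [ 0.50312928  0.14200066 -0.34084967  1.5771884   0.04805589  1.43103544
 -1.58749714]
[[518.173183   335.95897796]
 [531.45339219 187.04989872]
 [274.40158859 300.26982642]
 [270.19626756 223.83814571]
 [-70.97104433 298.89129142]] (array([ 0.59499607, -0.16065513,  0.43222688]), array([-0.29300842,  0.04506424, -0.95504727]))
```

View pics/w1b.png

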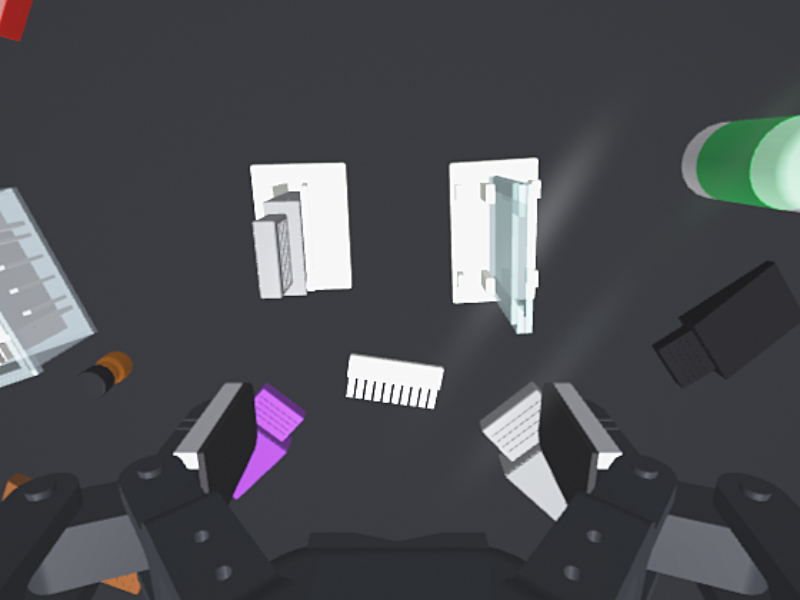

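The wrist view has image up = +x and left = +y. It shows the wedge tab top at (268,258) with the wider body ledge on its -y side at (297,245), and the plate top edge running from (524,333) to about (512,178).

```bash
python3 - <<'E'
from h import *
np.set_printoptions(precision=4,suppress=True)
c=load('w1'); f=lambda p,z:plane(c,(np.array(p)+.5)*.7-.5,z)
for p in [(253,220),(278,218),(283,296),(260,298)]: print('tab',f(p,.135))
for p in [(265,195),(300,193),(305,295)]: print('body',f(p,.10))
for p in [(516,334),(533,332),(533,185),(490,176)]: print('plate',f(p,.12))
for p in [(250,165),(346,163),(352,289)]: print('stand',f(p,.01))
for p in [(449,162),(538,158),(454,303)]: print('rack',f(p,.01))
a=cv2.imread('pics/w1.png')
A=cv2.resize(a[100:240,160:260],None,fx=4,fy=4,interpolation=2)
B=cv2.resize(a[100:240,300:400],None,fx=4,fy=4,interpolation=2)
cv2.imwrite('pics/z3.png',np.hstack([A,B]))
E
```

```text
tab [ 0.5697 -0.0667  0.135 ]
tab [ 0.5683 -0.0821  0.135 ]
tab [ 0.5194 -0.0732  0.135 ]
tab [ 0.5206 -0.0584  0.135 ]
body [ 0.5816 -0.0679  0.1   ]
body [ 0.5789 -0.0914  0.1   ]
body [ 0.5085 -0.0786  0.1   ]
plate [ 0.4616 -0.2203  0.12  ]
plate [ 0.4611 -0.232   0.12  ]
plate [ 0.5596 -0.241   0.12  ]
plate [ 0.5697 -0.215   0.12  ]
stand [ 0.6042 -0.0366  0.01  ]
stand [ 0.592  -0.1163  0.01  ]
stand [ 0.4834 -0.0995  0.01  ]
rack [ 0.578  -0.2016  0.01  ]
rack [ 0.5685 -0.2754  0.01  ]
rack [ 0.4544 -0.1887  0.01  ]
```

View pics/z3.png

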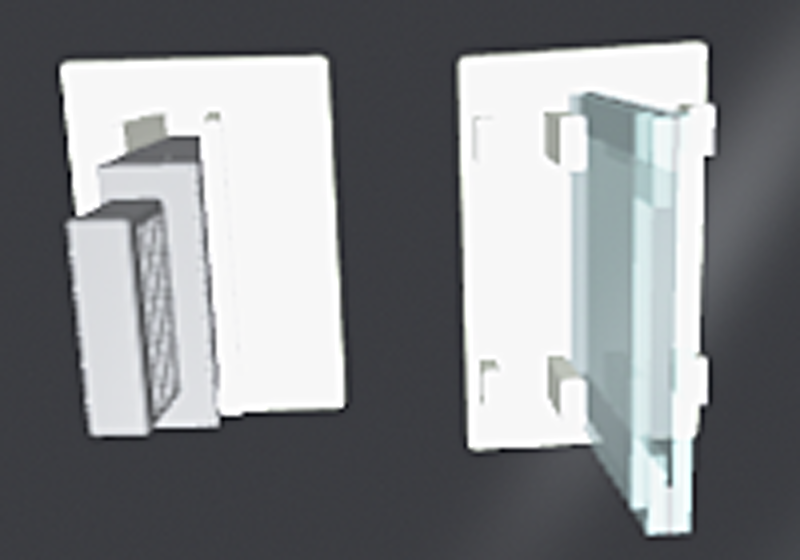

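Request:
{"name": "apply_moves", "arguments": {"rows": [{"x": 0,"y": 0,"z": 0,"ax": 0,"ay": 0,"az": -6.2,"gripper": 0},{"x": 0,"y": 0,"z": 0,"ax": 0,"ay": 0,"az": -6.2,"gripper": 0},{"x": 0,"y": 0,"z": 0,"ax": 0,"ay": 0,"az": -6.2,"gripper": 0}]}}

```text
clock: 2.17
position: [0.5193, -0.1522, 0.3005]
ee_rot: [0.997, 0.075, -0.0, 0.0]
ft_force: [-0.8, -0.3, -1.4]
grip_width: 1.0
grasp_force: 0.0
```

Request:
{"name": "apply_moves", "arguments": {"rows": [{"x": 9,"y": -38,"z": 0,"ax": 0,"ay": 0,"az": 0,"gripper": 0},{"x": 9,"y": -38,"z": 0,"ax": 0,"ay": 0,"az": 0,"gripper": 0},{"x": 9,"y": -38,"z": 0,"ax": 0,"ay": 0,"az": 0,"gripper": 0},{"x": 9,"y": -38,"z": 0,"ax": 0,"ay": 0,"az": 0,"gripper": 0},{"x": 9,"y": -38,"z": 0,"ax": 0,"ay": 0,"az": 0,"gripper": 0}]}}

```text
clock: 2.58
position: [0.5364, 0.0439, 0.3007]
ee_rot: [0.997, 0.072, -0.0, 0.0]
ft_force: [1.1, 0.1, 0.1]
grip_width: 0.997
grasp_force: 0.0
```

Request:
{"name": "apply_moves", "arguments": {"rows": [{"x": 9,"y": -38,"z": 0,"ax": 0,"ay": 0,"az": 0,"gripper": 0},{"x": 9,"y": -38,"z": 0,"ax": 0,"ay": 0,"az": 0,"gripper": 0},{"x": 9,"y": -38,"z": 0,"ax": 0,"ay": 0,"az": 0,"gripper": 0},{"x": 9,"y": -38,"z": 0,"ax": 0,"ay": 0,"az": 0,"gripper": 0},{"x": 0,"y": 0,"z": 0,"ax": 0,"ay": 0,"az": 0,"gripper": 0}]}}

```text
clock: 3.0
position: [0.5483, 0.2067, 0.3002]
ee_rot: [0.997, 0.077, -0.001, -0.002]
ft_force: [-0.8, 1.5, 0.3]
grip_width: 0.996
grasp_force: 0.0
```

```bash
python3 - <<'E'
from h import *
np.set_printoptions(precision=4,suppress=True)
c=snap('wrist','w2'); o=get_obs(); print(o['position'],R.from_quat(o['ee_rot']).as_matrix()[:,0],o['clock'])
k=load('w1'); print([plane(k,p,.12) for p in [(366.9-.4,233-.4),(366,127.5)]])
q=proj(c,[[.4767,.1509,.088],[.4598,.2611,.088],[.6047,.2832,.088],[.6237,.1731,.088]]);print(q)
x0,y0=q.min(0)-12;x1,y1=q.max(0)+12
x0,y0=max(0,int(x0)),max(0,int(y0));y1=min(420,int(y1));x1=int(x1);
a=cv2.imread('pics/w2.png')[y0:y1,x0:x1]; s=min(800/a.shape[1],600/a.shape[0]); print(x0,y0,s)
cv2.imwrite('pics/z4.png',cv2.resize(a,None,fx=s,fy=s,interpolation=2))
E
```

```text
[0.5491 0.2029 0.3002] [ 0.9884  0.1518 -0.0011] 3.05
[array([ 0.4618, -0.2257,  0.12  ]), array([ 0.5623, -0.235 ,  0.12  ])]
[[318.4354 251.3177]
 [217.1377 250.913 ]
 [209.8665 112.6127]
 [324.6151 110.7789]]
197 98 3.6363636363636362
```

View pics/z4.png

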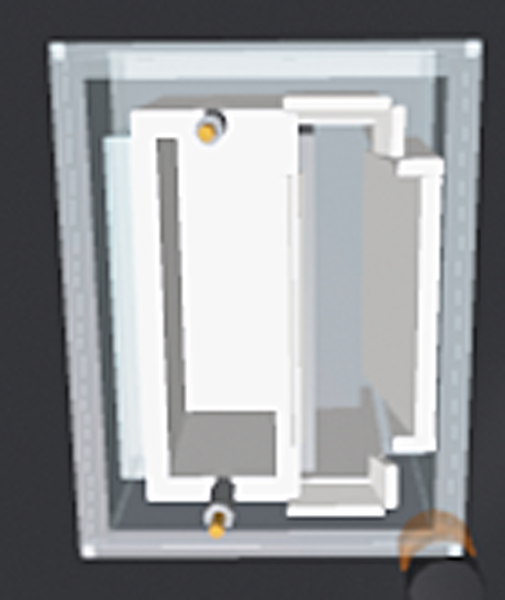

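The tank from above, with left = tank +x: rim corners at (52,45), (480,42), (465,555) and (85,557). The ramp's upper edge is at x≈418, the gasket face at x≈315, and the rail lips near x≈375 at top and bottom.

```bash
python3 - <<'E'
from h import *
np.set_printoptions(precision=4,suppress=True)
c=load('w2'); s=3.63636
g=lambda p:((p[0]+.5)/s-.5+197,(p[1]+.5)/s-.5+98)
f=lambda p,z:plane(c,g(p),z)
rim=[f(p,.088)[:2] for p in [(480,42),(52,45),(85,557),(465,555)]]  # D C B A
print('rim',rim)
sc=[np.array(p) for p in [(.6237,.1731),(.6047,.2832),(.4598,.2611),(.4767,.1509)]]; print('scene/side',sc)
D,C,B,A=[(r) for r in rim]
ey=-((D-A)+(C-B)); ey/=np.linalg.norm(ey); ex=np.array([ey[1],-ey[0]])
if ex[1]<0: ex=-ex
print('ex',ex,'ang deg of tool x dir (-ey)',np.degrees(np.arctan2(-ey[1],-ey[0])),[np.linalg.norm(v) for v in (D-A,C-B,D-C,A-B)])
ctr=(A+B+C+D)/4; print('center',ctr, 'scene ctr',sum(sc)/4)
L=lambda P:((P[:2]-ctr)@ex*1e3,(P[:2]-ctr)@(-ey)*1e3)
for n,p,z in [('ramp',(419,175),.085),('ramp',(414,440),.085),('rampback',(441,165),.085),('cheek',(440,158),.085),('cheek',(435,451),.085),
 ('gasket',(316,140),.086),('gasket',(316,470),.086),('coreface',(298,120),.086),('coreface',(299,490),.086),
 ('liptop',(374,125),.09),('lipo',(405,110),.09),('lipb',(370,480),.09),('railtop out',(285,97),.09),('railtop in',(340,117),.09),('railbot in',(340,480),.09),('railbot out',(340,516),.09),('lip bot',(372,458),.09)]:
    print(n,*L(f(p,z)))
E
```

```text
rim [array([0.6258, 0.1695]), array([0.6073, 0.2824]), array([0.4604, 0.258 ]), array([0.479 , 0.1445])]
scene/side [array([0.6237, 0.1731]), array([0.6047, 0.2832]), array([0.4598, 0.2611]), array([0.4767, 0.1509])]
ex [-0.1659  0.9861] ang deg of tool x dir (-ey) 9.551007265019956 [np.float64(0.14889423273923905), np.float64(0.14889166833745307), np.float64(0.1143766536241995), np.float64(0.11495277658462118)]
center [0.5431 0.2136] scene ctr [0.5412 0.2171]
ramp -41.82058675561646 38.85245309535909
ramp -41.733553511555655 -38.85826414079177
rampback -47.866043277327925 41.52987638020936
cheek -47.54520973433542 43.44634057896184
cheek -48.02626260753328 -42.37286212349926
gasket -13.262026638466445 48.80260417712291
gasket -12.638304299004615 -47.64097484151004
coreface -8.37418677510275 54.22828809522848
coreface -7.512277429913683 -53.95174474980439
liptop -28.93120044357073 52.9682450157139
lipo -37.260142989641814 56.834640014363934
lipb -28.496991958466293 -49.47361772921048
railtop out -4.94941598990282 60.60177067423345
railtop in -19.733326395680834 55.18470426339197
railbot in -19.651660333022722 -49.382066405185796
railbot out -19.642737233343716 -60.80737194115616
lip bot -29.03986412783136 -42.59924373687199
```

Request:
{"name": "apply_moves", "arguments": {"rows": [{"x": 0,"y": 0,"z": 0,"ax": 0,"ay": 0,"az": 0,"gripper": 0},{"x": 0,"y": 0,"z": 0,"ax": 0,"ay": 0,"az": 0,"gripper": 0},{"x": 0,"y": 0,"z": 0,"ax": 0,"ay": 0,"az": 0,"gripper": 0}]}}

```text
clock: 3.3
position: [0.5505, 0.1975, 0.3007]
ee_rot: [0.997, 0.072, 0.0, 0.001]
ft_force: [0.4, -0.3, 0.2]
grip_width: 1.0
grasp_force: 0.0
```

```bash
python3 - <<'E'
from h import *
np.set_printoptions(precision=4,suppress=True)
c=snap('wrist','w3'); o=get_obs(); sc=snap('scene','scene3'); si=snap('side','side3')
def tip(c,o,off):
    return o['position']+R.from_quat(o['ee_rot']).as_matrix()@np.array(off)
T=[tip(c,o,v) for v in [(0,0,0),(0,0,.011),(0.011,.0425,-.002),(0.011,-.0425,-.002),(-.011,.0425,-.002)]]
print(o['position']); print('tool z',R.from_quat(o['ee_rot']).as_matrix()[:,2])
print('proj wrist',proj(c,T)); print('scene',proj(sc,T)); print('side',proj(si,T))
a=cv2.cvtColor(cv2.imread('pics/w2.png'),6).astype(np.float32);b=cv2.cvtColor(cv2.imread('pics/w3.png'),6).astype(np.float32)
w=np.s_[95:265,190:345]
print('shift w2->w3',cv2.phaseCorrelate(a[w].copy(),b[w].copy()))
P=np.array([[.5431,.2136,.088]]);print('pred shift',proj(c,P)-proj(load('w2'),P))
im=[]
for n,p,r in(('w3',(279,320),(190,70)),):pass
A=cv2.imread('pics/scene3.png');B=cv2.imread('pics/side3.png');Wd=cv2.imread('pics/w3.png')
def crop(I,p,h):
    x,y=int(p[0]),int(p[1]);x=max(h,x);y=max(h,y);print('crop origin',x-h,y-h);return cv2.resize(I[y-h:y+h,x-h:x+h],(400,400),interpolation=2)
top=np.hstack([crop(A,proj(sc,T)[1],40),crop(B,proj(si,T)[1],40)])
bot=cv2.resize(Wd[240:380,93:467],(534,200)); bot=np.hstack([bot,np.zeros((200,266,3),np.uint8)])
cv2.imwrite('pics/z5.png',np.vstack([top,bot]))
E
```

```text
[0.5504 0.1979 0.3008]
tool z [ 0.0003 -0.0009 -1.    ]
proj wrist [[277.1212 285.6074]
 [277.1549 273.5582]
 [378.4082 264.646 ]
 [175.7175 264.7446]
 [374.0775 310.2095]]
scene [[329.8594 281.0173]
 [329.4826 283.1073]
 [311.7117 268.8273]
 [340.413  299.5426]
 [319.8337 262.4268]]
side [[245.4311 220.2311]
 [245.666  224.6649]
 [238.3207 207.3799]
 [241.3688 233.241 ]
 [249.1384 206.5215]]
shift w2->w3 ((-9.392046097988896, 0.9730100050117869), 0.8977612088786231)
pred shift [[-9.8535  0.9389]]
crop origin 289 243
crop origin 205 184
```

View pics/z5.png

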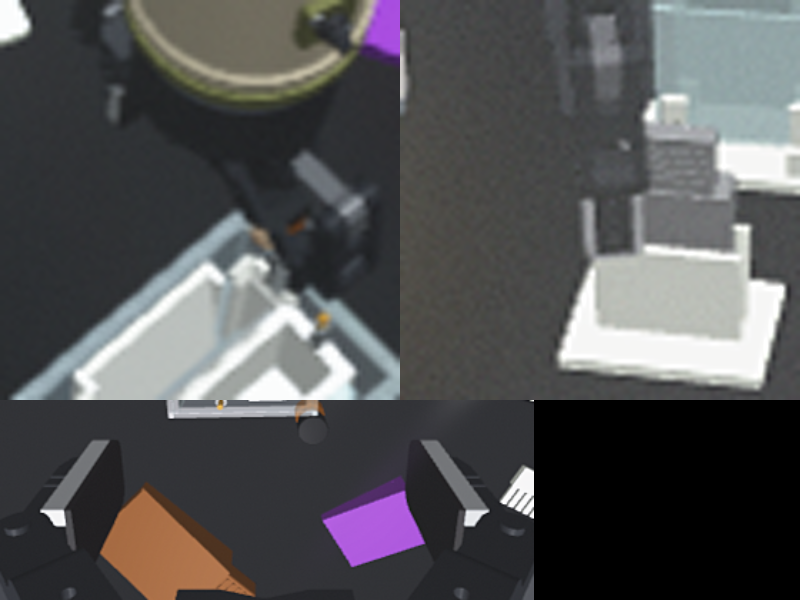

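The fingers appear in the wrist picture at columns 178 and 379, with their middle 1.5 px right of the projected TCP. That is a wrist-camera bias of about 1 mm along tool y, which I'll correct for. The side view agrees in x. Next, go to the plates.

Request:
{"name": "apply_moves", "arguments": {"rows": [{"x": 0,"y": 0,"z": 0,"ax": 0,"ay": 0,"az": 4.8,"gripper": 0},{"x": 0,"y": 0,"z": 0,"ax": 0,"ay": 0,"az": 4.8,"gripper": 0},{"x": 0,"y": 0,"z": 0,"ax": 0,"ay": 0,"az": 4.8,"gripper": 0}]}}

```text
clock: 3.7
position: [0.55, 0.1993, 0.3009]
ee_rot: [0.999, -0.054, 0.0, 0.0]
ft_force: [0.8, 0.1, -1.0]
grip_width: 1.0
grasp_force: 0.0
```

Request:
{"name": "apply_moves", "arguments": {"rows": [{"x": 0.6,"y": 39,"z": 0,"ax": 0,"ay": 0,"az": 0,"gripper": 0},{"x": 0.6,"y": 39,"z": 0,"ax": 0,"ay": 0,"az": 0,"gripper": 0},{"x": 0.6,"y": 39,"z": 0,"ax": 0,"ay": 0,"az": 0,"gripper": 0},{"x": 0.6,"y": 39,"z": 0,"ax": 0,"ay": 0,"az": 0,"gripper": 0},{"x": 0.6,"y": 39,"z": 0,"ax": 0,"ay": 0,"az": 0,"gripper": 0}]}}

```text
clock: 4.12
position: [0.5321, 0.0033, 0.3011]
ee_rot: [0.999, -0.052, 0.0, 0.0]
ft_force: [0.8, 0.2, -0.4]
grip_width: 1.0
grasp_force: 0.0
```

Request:
{"name": "apply_moves", "arguments": {"rows": [{"x": 0.6,"y": 39,"z": 0,"ax": 0,"ay": 0,"az": 0,"gripper": 0},{"x": 0.6,"y": 39,"z": 0,"ax": 0,"ay": 0,"az": 0,"gripper": 0},{"x": 0.6,"y": 39,"z": 0,"ax": 0,"ay": 0,"az": 0,"gripper": 0},{"x": 0.6,"y": 39,"z": 0,"ax": 0,"ay": 0,"az": 0,"gripper": 0},{"x": 0.6,"y": 39,"z": 0,"ax": 0,"ay": 0,"az": 0,"gripper": 0}]}}

```text
clock: 4.53
position: [0.5147, -0.191, 0.3012]
ee_rot: [0.999, -0.052, 0.0, 0.0]
ft_force: [1.7, -0.5, -0.4]
grip_width: 0.999
grasp_force: 0.0
```

Request:
{"name": "apply_moves", "arguments": {"rows": [{"x": 0.6,"y": 39,"z": 0,"ax": 0,"ay": 0,"az": 0,"gripper": 0},{"x": 0,"y": 0,"z": 30,"ax": 0,"ay": 0,"az": 0,"gripper": 0},{"x": 0,"y": 0,"z": 30,"ax": 0,"ay": 0,"az": 0,"gripper": 0},{"x": 0,"y": 0,"z": 0,"ax": 0,"ay": 0,"az": 0,"gripper": 0},{"x": 0,"y": 0,"z": 0,"ax": 0,"ay": 0,"az": 0,"gripper": 0}]}}

```text
clock: 4.95
position: [0.5113, -0.2274, 0.2403]
ee_rot: [0.999, -0.052, -0.001, -0.0]
ft_force: [0.4, 0.3, 0.8]
grip_width: 1.001
grasp_force: 0.0
```

```bash
python3 - <<'E'
from h import *
np.set_printoptions(precision=4,suppress=True)
c=snap('wrist','w4'); o=get_obs(); M=R.from_quat(o['ee_rot']).as_matrix(); print(o['position'],M[:,0],np.degrees(np.arctan2(M[1,0],M[0,0])),o['clock'])
print(proj(c,[[.4618,-.2257,.12],[.5623,-.2350,.12]]))
a=cv2.imread('pics/w4.png')
q=proj(c,[[.512,-.2303,.12]])[0].astype(int);x0=q[0]-100;y0=max(0,q[1]-130);print(x0,y0)
cv2.imwrite('pics/z6.png',cv2.resize(a[y0:y0+200,x0:x0+200],(600,600),interpolation=2))
E
```

```text
[ 0.5123 -0.2274  0.242 ] [ 0.9947 -0.1031  0.0005] -5.915882306914262 5.0
[[282.4257 263.8369]
 [281.4169 138.1097]]
181 74
```

Request:
{"name": "apply_moves", "arguments": {"rows": [{"x": 0,"y": 0,"z": 36,"ax": 0,"ay": 0,"az": 0,"gripper": 0},{"x": 0,"y": 0,"z": 36,"ax": 0,"ay": 0,"az": 0,"gripper": 0},{"x": 0,"y": 0,"z": 36,"ax": 0,"ay": 0,"az": 0,"gripper": 0},{"x": 0,"y": 0,"z": 25,"ax": 0,"ay": 0,"az": 0,"gripper": 0},{"x": 0,"y": 0,"z": 0,"ax": 0,"ay": 0,"az": 0,"gripper": 0}]}}

```text
clock: 5.42
position: [0.5106, -0.2265, 0.105]
ee_rot: [0.999, -0.051, -0.002, -0.001]
ft_force: [-0.6, 1.1, 0.1]
grip_width: 1.001
grasp_force: 0.0
```

Request:
{"name": "apply_moves", "arguments": {"rows": [{"x": 0,"y": 0,"z": 0,"ax": 0,"ay": 0,"az": 0,"gripper": 0.6},{"x": 0,"y": 0,"z": 0,"ax": 0,"ay": 0,"az": 0,"gripper": 0.7},{"x": 0,"y": 0,"z": 0,"ax": 0,"ay": 0,"az": 0,"gripper": 0.8},{"x": 0,"y": 0,"z": 0,"ax": 0,"ay": 0,"az": 0,"gripper": 0.9},{"x": 0,"y": 0,"z": 0,"ax": 0,"ay": 0,"az": 0,"gripper": 1}], "newtons": 35}}

```text
clock: 5.83
position: [0.5129, -0.2277, 0.1094]
ee_rot: [0.999, -0.052, 0.001, 0.0]
ft_force: [-0.6, 0.6, -0.9]
grip_width: 0.3
grasp_force: 0.0
```

Request:
{"name": "apply_moves", "arguments": {"rows": [{"x": 0,"y": 0,"z": 0,"ax": 0,"ay": 0,"az": 0,"gripper": 1},{"x": 0,"y": 0,"z": 0,"ax": 0,"ay": 0,"az": 0,"gripper": 1},{"x": 0,"y": 0,"z": 0,"ax": 0,"ay": 0,"az": 0,"gripper": 1},{"x": 0,"y": 0,"z": 0,"ax": 0,"ay": 0,"az": 0,"gripper": 1}]}}

```text
clock: 6.17
position: [0.5125, -0.2287, 0.1087]
ee_rot: [0.999, -0.052, 0.001, 0.001]
ft_force: [-0.2, -4.5, 6.7]
grip_width: 0.109
grasp_force: 34.6
```

Request:
{"name": "apply_moves", "arguments": {"rows": [{"x": 0,"y": 0,"z": -10,"ax": 0,"ay": 0,"az": 0,"gripper": 1},{"x": 0,"y": 0,"z": -25,"ax": 0,"ay": 0,"az": 0,"gripper": 1},{"x": 0,"y": 0,"z": -30,"ax": 0,"ay": 0,"az": 0,"gripper": 1},{"x": 0,"y": 0,"z": -30,"ax": 0,"ay": 0,"az": 0,"gripper": 1},{"x": 0,"y": 0,"z": -30,"ax": 0,"ay": 0,"az": 0,"gripper": 1}]}}

```text
clock: 6.58
position: [0.5116, -0.2264, 0.234]
ee_rot: [0.999, -0.051, -0.001, -0.001]
ft_force: [0.9, -0.3, -2.7]
grip_width: 0.108
grasp_force: 34.6
```

Request:
{"name": "apply_moves", "arguments": {"rows": [{"x": 0,"y": 0,"z": -25,"ax": 0,"ay": 0,"az": 0,"gripper": 1},{"x": 0,"y": 0,"z": -15,"ax": 0,"ay": 0,"az": -5,"gripper": 1},{"x": 0,"y": 0,"z": 0,"ax": 0,"ay": 0,"az": -5,"gripper": 1},{"x": 0,"y": 0,"z": 0,"ax": 0,"ay": 0,"az": -5,"gripper": 1},{"x": 0,"y": 0,"z": 0,"ax": 0,"ay": 0,"az": 0,"gripper": 1}]}}

```text
clock: 7.0
position: [0.512, -0.2266, 0.2729]
ee_rot: [0.997, 0.082, -0.0, -0.001]
ft_force: [-0.8, 0.1, -2.0]
grip_width: 0.109
grasp_force: 34.7
```

```bash
cat > plan.py <<'E'
from h import *
import sys
np.set_printoptions(precision=4,suppress=True)
def st():
    o=get_obs(); M=R.from_quat(o['ee_rot']).as_matrix(); return o,M
def plan(t,ang):
    o,M=st(); a=np.degrees(np.arctan2(M[1,0],M[0,0]))
    print('t',o['clock'],'pos',o['position'],'ang',a,'tilt z',M[:,2],'F',o['ft_force'],'w',o['grip_width'],o['grasp_force'])
    print('tool delta mm',M.T@(np.array(t)-o['position'])*1e3,'az',-(ang-a))
if __name__=='__main__': v=list(map(float,sys.argv[1:])); plan(v[:3],v[3])
E
python3 plan.py .5464 .1935 .27 9.3
```

```text
t 7.0 pos [ 0.512  -0.2266  0.2729] ang 9.353138418288752 tilt z [-0.0005  0.0011 -1.    ] F [-0.8299  0.0788 -1.9729] w 0.10861603835657227 34.65567469596863
tool delta mm [ 102.2573 -408.8873    3.3658] az 0.053138418288751765
```

Request:
{"name": "apply_moves", "arguments": {"rows": [{"x": 5,"y": -20,"z": 0,"ax": 0,"ay": 0,"az": 0,"gripper": 1},{"x": 9,"y": -36,"z": 0,"ax": 0,"ay": 0,"az": 0,"gripper": 1},{"x": 9,"y": -36,"z": 0,"ax": 0,"ay": 0,"az": 0,"gripper": 1},{"x": 9,"y": -36,"z": 0,"ax": 0,"ay": 0,"az": 0,"gripper": 1},{"x": 9,"y": -36,"z": 0,"ax": 0,"ay": 0,"az": 0,"gripper": 1}]}}

```text
clock: 7.42
position: [0.5261, -0.0568, 0.2726]
ee_rot: [0.997, 0.078, -0.001, -0.0]
ft_force: [1.1, 0.0, -2.2]
grip_width: 0.11
grasp_force: 34.7
```

Request:
{"name": "apply_moves", "arguments": {"rows": [{"x": 9,"y": -36,"z": 0,"ax": 0,"ay": 0,"az": 0,"gripper": 1},{"x": 9,"y": -36,"z": 0,"ax": 0,"ay": 0,"az": 0,"gripper": 1},{"x": 9,"y": -36,"z": 0,"ax": 0,"ay": 0,"az": 0,"gripper": 1},{"x": 9,"y": -36,"z": 0,"ax": 0,"ay": 0,"az": 0,"gripper": 1},{"x": 9,"y": -36,"z": 0,"ax": 0,"ay": 0,"az": 0,"gripper": 1}]}}

```text
clock: 7.83
position: [0.542, 0.1279, 0.2727]
ee_rot: [0.997, 0.078, -0.001, -0.0]
ft_force: [1.3, -0.5, -3.4]
grip_width: 0.108
grasp_force: 34.7
```

Request:
{"name": "apply_moves", "arguments": {"rows": [{"x": 9,"y": -36,"z": 0,"ax": 0,"ay": 0,"az": 0,"gripper": 1},{"x": 7,"y": -29,"z": 0,"ax": 0,"ay": 0,"az": 0,"gripper": 1},{"x": 0,"y": 0,"z": 0,"ax": 0,"ay": 0,"az": 0,"gripper": 1},{"x": 0,"y": 0,"z": 0,"ax": 0,"ay": 0,"az": 0,"gripper": 1}]}}

```text
clock: 8.17
position: [0.5472, 0.1951, 0.2723]
ee_rot: [0.997, 0.08, -0.001, -0.0]
ft_force: [-0.2, -2.2, -1.7]
grip_width: 0.108
grasp_force: 34.7
```

```bash
python3 plan.py .5464 .1935 .198 9.3
```

```text
t 8.1667 pos [0.5472 0.1951 0.2723] ang 9.169095514182928 tilt z [-0.002   0.0008 -1.    ] F [-0.244  -2.2067 -1.7217] w 0.10826522800904322 34.66317594051361
tool delta mm [-0.8932  1.5826 74.275 ] az -0.13090448581707292
```

Request:
{"name": "apply_moves", "arguments": {"rows": [{"x": -0.5,"y": 1,"z": 25,"ax": 0,"ay": 0,"az": 0,"gripper": 1},{"x": 0,"y": 0,"z": 25,"ax": 0,"ay": 0,"az": 0,"gripper": 1},{"x": 0,"y": 0,"z": 22,"ax": 0,"ay": 0,"az": 0,"gripper": 1},{"x": 0,"y": 0,"z": 0,"ax": 0,"ay": 0,"az": 0,"gripper": 1},{"x": 0,"y": 0,"z": 0,"ax": 0,"ay": 0,"az": 0,"gripper": 1}]}}

```text
clock: 8.58
position: [0.5476, 0.1902, 0.2003]
ee_rot: [0.997, 0.078, -0.001, 0.0]
ft_force: [0.6, -0.2, -1.2]
grip_width: 0.107
grasp_force: 34.6
```

```bash
python3 plan.py .5464 .1935 .193 9.3; python3 - <<'E'
from h import *
sc=snap('scene','s5');sd=snap('side','d5');w=snap('wrist','w5')
a,b,c=[cv2.imread(f'pics/{n}.png') for n in('s5','d5','w5')]
A=cv2.resize(a[265:365,285:385],(400,400),interpolation=2);B=cv2.resize(b[235:335,205:305],(400,400),interpolation=2)
C=cv2.resize(c[40:290,130:430],(240,200),interpolation=3)
bot=np.hstack([C,cv2.resize(c[60:160,150:430],(560,200),interpolation=2)])
cv2.imwrite('pics/z7.png',np.vstack([np.hstack([A,B]),bot]))
E
```

```text
t 8.5833 pos [0.5476 0.1902 0.2003] ang 8.921930394067592 tilt z [-0.0023 -0.0011 -1.    ] F [ 0.6445 -0.2219 -1.2431] w 0.10692854156065998 34.64818775653839
tool delta mm [-0.6359 -3.4464  7.319 ] az -0.37806960593240824
```

View pics/z7.png

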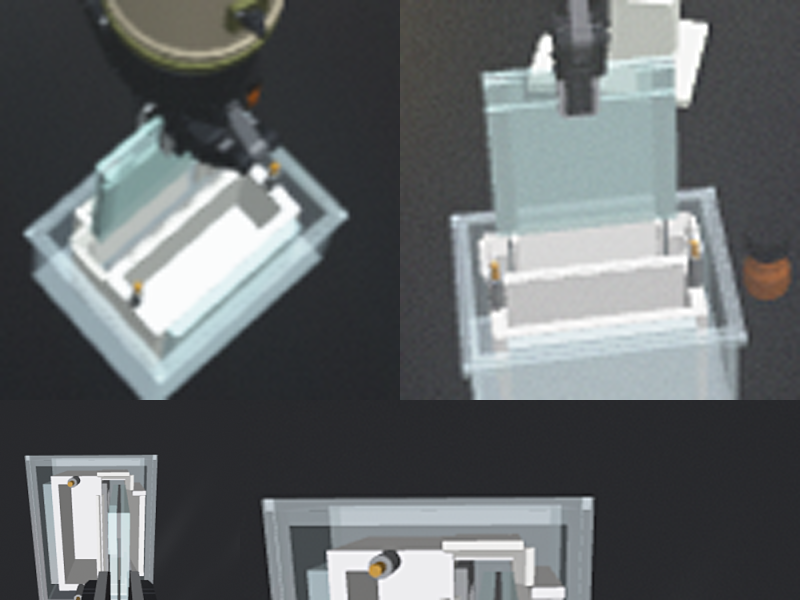

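Over the tank, in the side crop, the plate bottom runs from about (497,230) to (670,235) between rail lips at about (510,245) and (667,240). In the scene crop the plate hangs over the plate space. I'll now measure the edges numerically in the side view.

Request:
{"name": "apply_moves", "arguments": {"rows": [{"x": 0,"y": 0,"z": 0,"ax": 0,"ay": 0,"az": 0,"gripper": 1},{"x": 0,"y": 0,"z": 0,"ax": 0,"ay": 0,"az": 0,"gripper": 1},{"x": 0,"y": 0,"z": 0,"ax": 0,"ay": 0,"az": 0,"gripper": 1}]}}

```text
clock: 8.98
position: [0.5483, 0.1915, 0.2015]
ee_rot: [0.997, 0.079, 0.001, -0.0]
ft_force: [0.1, 0.0, -2.0]
grip_width: 0.109
grasp_force: 34.7
```

```bash
python3 plan.py .5464 .1935 .193 9.3; python3 - <<'E'
from h import *
np.set_printoptions(precision=1,suppress=True,linewidth=200)
o=get_obs(); c=snap('side','d6'); s=snap('scene','s6'); M=R.from_quat(o['ee_rot']).as_matrix()
for dz in (.01,.04,.07,.095):
    P=[o['position']+M@np.array([sx*.05,-.005,dz]) for sx in(1,-1)]; print('plate pred side z',P[0][2],proj(c,P).ravel())
g=cv2.cvtColor(cv2.imread('pics/d6.png'),6).astype(int)
r=lambda y,a,b:print(y,a,g[y,a:b])
for y in (262,275,285): r(y,220,235); r(y,264,280)
# rim outer corners in same side image: project both tank candidates
print(proj(c,[[.6258,.1695,.088],[.479,.1445,.088],[.4604,.258,.088],[.6073,.2824,.088]]))
for y in (295,300):r(y,222,236); r(y,268,282)
for y in (288,): r(y,215,225); r(y,284,294)
E
```

```text
t 8.9833 pos [0.5483 0.1915 0.2015] ang 9.055713501043739 tilt z [ 0.0011  0.0002 -1.    ] F [ 0.1352  0.0026 -2.0061] w 0.10884454124680204 34.68012034893036
tool delta mm [-1.6067 -2.2381  8.5327] az -0.24428649895626187
plate pred side z 0.19159052687026873 [225.1 263.9 272.7 259.2]
plate pred side z 0.1615905456762864 [226.1 274.5 272.9 269.7]
plate pred side z 0.13159056448230405 [226.9 284.7 273.  280. ]
plate pred side z 0.10659058015398543 [227.7 293.1 273.1 288.3]
262 220 [ 72  71  74  77  72  90 165 227 223 222 221 218 197 189 182]
262 264 [168 168 170 170 159 163 164 161 161 155  76  63  63  69  76  73]
275 220 [ 72  67  68  73  74  69  78 127 166 162 161 162 166 170 171]
275 264 [171 168 171 172 164 162 163 164 167 157 104  74  72  76  75  74]
285 220 [ 72  70  74  72  73  72  70  78 125 169 162 161 160 163 171]
285 264 [184 183 184 183 174 162 164 163 165 160 161 139 131 136 131 132]
[[216.9 287.8]
 [282.  280.5]
 [290.4 317.9]
 [219.8 326.3]]
295 222 [143 114 165 250 232 230 231 231 233 224 148 234 219 215]
295 268 [215 201 183 129 187 191 190 179 186 173 193 224 168 129]
300 222 [179 110 131 211 237 207 211 191 191 189 156 177 201 215]
300 268 [240 240 241 249 248 249 248 245 250  97 120 119 126 134]
288 215 [ 75  68  79 111 125 119 123 143 150 171]
288 284 [156  69  68  72  73  70  73  74  71  70]
```

```bash
python3 - <<'E'
from h import *
np.set_printoptions(precision=1,suppress=True,linewidth=220)
o=get_obs(); s=load('s6'); M=R.from_quat(o['ee_rot']).as_matrix()
tank=[[.479,.1445,.088],[.4604,.258,.088],[.6073,.2824,.088],[.6258,.1695,.088]]
obs=[(235,38),(365,178),(180,340),(47,195)]
for t,p in zip(tank,obs): print('tank pred',proj(s,[t])[0],'obs',p[0]/4+279.6,p[1]/4+274.6)
for sx in(1,-1):
  for sy in(.005,-.005):
    P=[o['position']+M@np.array([sx*.05,sy,dz]) for dz in(-.0115,.02,.05,.08,.0985)]; print('plate',sx,sy,proj(s,P).ravel())
g=cv2.cvtColor(cv2.imread('pics/s6.png'),6).astype(int)
for y in (308,312,316,320,324): print(y,302,g[y,302:326])
for x in (312,318): print('col',x,290,g[290:330,x])
E
```

```text
tank pred [336.  282.8] obs 338.35 284.1
tank pred [370.1 317.6] obs 370.85 319.1
tank pred [323.5 359.8] obs 324.6 359.6
tank pred [289.9 322.3] obs 291.35 323.35
plate 1 0.005 [307.4 306.7 306.9 311.7 306.5 316.2 306.1 320.6 305.8 323.2]
plate 1 -0.005 [310.5 310.2 310.  315.1 309.5 319.6 309.  323.8 308.7 326.4]
plate -1 0.005 [341.5 278.1 340.3 283.6 339.2 288.6 338.1 293.4 337.5 296.3]
plate -1 -0.005 [344.7 281.4 343.4 286.8 342.2 291.8 341.1 296.5 340.4 299.3]
308 302 [ 47  46  44  46  53  77 132 158 161 187 217 221 205 180 172 164 153 147 147 147 148 146 147 149]
312 302 [ 59 108 152 165 167 163 153 119 119 164 169 145 140 146 148 147 147 147 147 147 150 153 155 157]
316 302 [170 161 163 189 240 242 192 126 105 122 129 136 144 147 147 150 153 156 157 168 183 189 189 188]
320 302 [ 93 114 135 187 243 232 128 103 118 127 133 145 154 156 164 176 186 188 189 188 180 169 168 173]
324 302 [150 223 231 221 222 206 151 118 145 158 169 184 189 188 188 183 172 165 175 196 223 233 244 245]
col 312 290 [ 50  49  49  50  48  48  49  47  48  47  47  48  51 101 203 230 221 199 217 218 174 186 169 134 128 129 129 129 132 130 133 138 148 156 169 185 189 188 187 178]
col 318 290 [ 46  48  46  47  48  50  49  53 104 203 231 221 176 174 186 181 180 170 153 147 146 148 147 148 147 149 153 156 158 173 186 190 188 184 172 166 176 208 226 243]
```

Request:
{"name": "apply_moves", "arguments": {"rows": [{"x": -1.5,"y": -2.7,"z": 0,"ax": 0,"ay": 0,"az": -0.2,"gripper": 1},{"x": 0,"y": 0,"z": 0,"ax": 0,"ay": 0,"az": 0,"gripper": 1},{"x": 0,"y": 0,"z": 8,"ax": 0,"ay": 0,"az": 0,"gripper": 1},{"x": 0,"y": 0,"z": 5,"ax": 0,"ay": 0,"az": 0,"gripper": 1},{"x": 0,"y": 0,"z": 3,"ax": 0,"ay": 0,"az": 0,"gripper": 1}]}}

```text
clock: 9.5
position: [0.5457, 0.1936, 0.1835]
ee_rot: [0.997, 0.081, -0.001, 0.0]
ft_force: [-0.4, -0.5, -1.5]
grip_width: 0.115
grasp_force: 34.8
```

Request:
{"name": "apply_moves", "arguments": {"rows": [{"x": 0,"y": 0,"z": 3,"ax": 0,"ay": 0,"az": 0,"gripper": 1},{"x": 0,"y": 0,"z": 3,"ax": 0,"ay": 0,"az": 0,"gripper": 1},{"x": 0,"y": 0,"z": 0,"ax": 0,"ay": 0,"az": 0,"gripper": 1}]}}

```text
clock: 9.75
position: [0.5459, 0.1937, 0.178]
ee_rot: [0.997, 0.081, -0.0, 0.0]
ft_force: [0.3, 0.4, -2.5]
grip_width: 0.105
grasp_force: 34.8
```

Request:
{"name": "apply_moves", "arguments": {"rows": [{"x": 0,"y": 0,"z": 6,"ax": 0,"ay": 0,"az": 0,"gripper": 1},{"x": 0,"y": 0,"z": 6,"ax": 0,"ay": 0,"az": 0,"gripper": 1},{"x": 0,"y": 0,"z": 6,"ax": 0,"ay": 0,"az": 0,"gripper": 1},{"x": 0,"y": 0,"z": 6,"ax": 0,"ay": 0,"az": 0,"gripper": 1},{"x": 0,"y": 0,"z": 6,"ax": 0,"ay": 0,"az": 0,"gripper": 1}]}}

```text
clock: 10.17
position: [0.546, 0.1938, 0.148]
ee_rot: [0.997, 0.081, -0.0, 0.0]
ft_force: [1.4, 0.3, -2.2]
grip_width: 0.106
grasp_force: 34.8
```

Request:
{"name": "apply_moves", "arguments": {"rows": [{"x": 0,"y": 0,"z": 7,"ax": 0,"ay": 0,"az": 0,"gripper": 1},{"x": 0,"y": 0,"z": 7,"ax": 0,"ay": 0,"az": 0,"gripper": 1},{"x": 0,"y": 0,"z": 7,"ax": 0,"ay": 0,"az": 0,"gripper": 1},{"x": 0,"y": 0,"z": 7,"ax": 0,"ay": 0,"az": 0,"gripper": 1},{"x": 0,"y": 0,"z": 5,"ax": 0,"ay": 0,"az": 0,"gripper": 1}]}}

```text
clock: 10.58
position: [0.5459, 0.1937, 0.1147]
ee_rot: [0.997, 0.081, -0.0, 0.0]
ft_force: [-0.5, -0.8, -1.9]
grip_width: 0.11
grasp_force: 34.8
```

Request:
{"name": "apply_moves", "arguments": {"rows": [{"x": 0,"y": 0,"z": 2,"ax": 0,"ay": 0,"az": 0,"gripper": 1},{"x": 0,"y": 0,"z": 2,"ax": 0,"ay": 0,"az": 0,"gripper": 1},{"x": 0,"y": 0,"z": 1,"ax": 0,"ay": 0,"az": 0,"gripper": 1},{"x": 0,"y": 0,"z": 0,"ax": 0,"ay": 0,"az": 0,"gripper": 1}]}}

```text
clock: 10.92
position: [0.5462, 0.1939, 0.1108]
ee_rot: [0.997, 0.081, 0.0, 0.0]
ft_force: [-0.1, 0.4, -1.3]
grip_width: 0.107
grasp_force: 34.7
```

Near the floor; small steps now.

Request:
{"name": "apply_moves", "arguments": {"rows": [{"x": 0,"y": 0,"z": 1,"ax": 0,"ay": 0,"az": 0,"gripper": 1},{"x": 0,"y": 0,"z": 1,"ax": 0,"ay": 0,"az": 0,"gripper": 1},{"x": 0,"y": 0,"z": 1,"ax": 0,"ay": 0,"az": 0,"gripper": 1},{"x": 0,"y": 0,"z": 0,"ax": 0,"ay": 0,"az": 0,"gripper": 1}]}}

```text
clock: 11.25
position: [0.5461, 0.1938, 0.1077]
ee_rot: [0.997, 0.081, -0.0, 0.0]
ft_force: [-0.1, -0.3, -2.6]
grip_width: 0.109
grasp_force: 34.7
```

Request:
{"name": "apply_moves", "arguments": {"rows": [{"x": 0,"y": 0,"z": 1,"ax": 0,"ay": 0,"az": 0,"gripper": 1},{"x": 0,"y": 0,"z": 0,"ax": 0,"ay": 0,"az": 0,"gripper": 1}]}}

```text
clock: 11.42
position: [0.5461, 0.1938, 0.1067]
ee_rot: [0.997, 0.081, -0.0, 0.0]
ft_force: [-0.6, 0.0, -2.3]
grip_width: 0.111
grasp_force: 34.7
```

Request:
{"name": "apply_moves", "arguments": {"rows": [{"x": 0,"y": 0,"z": 1,"ax": 0,"ay": 0,"az": 0,"gripper": 1},{"x": 0,"y": 0,"z": 0,"ax": 0,"ay": 0,"az": 0,"gripper": 1}]}}

```text
clock: 11.58
position: [0.5461, 0.1938, 0.1056]
ee_rot: [0.997, 0.081, -0.0, 0.0]
ft_force: [-0.1, 0.4, -1.8]
grip_width: 0.107
grasp_force: 34.7
```

Request:
{"name": "apply_moves", "arguments": {"rows": [{"x": 0,"y": 0,"z": 0.7,"ax": 0,"ay": 0,"az": 0,"gripper": 1},{"x": 0,"y": 0,"z": 0,"ax": 0,"ay": 0,"az": 0,"gripper": 1}]}}

```text
clock: 11.75
position: [0.5461, 0.1938, 0.105]
ee_rot: [0.997, 0.081, -0.0, 0.0]
ft_force: [0.4, 0.2, -2.7]
grip_width: 0.107
grasp_force: 34.7
```

Request:
{"name": "apply_moves", "arguments": {"rows": [{"x": 0,"y": 0,"z": 0.7,"ax": 0,"ay": 0,"az": 0,"gripper": 1},{"x": 0,"y": 0,"z": 0,"ax": 0,"ay": 0,"az": 0,"gripper": 1}]}}

```text
clock: 11.92
position: [0.5462, 0.1939, 0.1048]
ee_rot: [0.997, 0.081, 0.0, 0.0]
ft_force: [-1.6, -0.4, 3.0]
grip_width: 0.112
grasp_force: 35.4
```

Request:
{"name": "apply_moves", "arguments": {"rows": [{"x": 0,"y": 0,"z": 0.7,"ax": 0,"ay": 0,"az": 0,"gripper": 1},{"x": 0,"y": 0,"z": 0,"ax": 0,"ay": 0,"az": 0,"gripper": 1}]}}

```text
clock: 12.08
position: [0.5463, 0.1941, 0.1048]
ee_rot: [0.997, 0.081, 0.0, 0.0]
ft_force: [-4.5, -1.6, 9.9]
grip_width: 0.108
grasp_force: 36.5
```

Request:
{"name": "apply_moves", "arguments": {"rows": [{"x": 0,"y": 0,"z": -0.9,"ax": 0,"ay": 0,"az": 0,"gripper": 1},{"x": 0,"y": -1,"z": 0,"ax": 0,"ay": 0,"az": 0,"gripper": 1},{"x": 0,"y": -1,"z": 0,"ax": 0,"ay": 0,"az": 0,"gripper": 1},{"x": 0,"y": 0,"z": 0,"ax": 0,"ay": 0,"az": 0,"gripper": 1}]}}

```text
clock: 12.42
position: [0.5462, 0.1953, 0.1049]
ee_rot: [0.997, 0.081, 0.0, 0.001]
ft_force: [0.2, -3.8, 4.0]
grip_width: 0.108
grasp_force: 36.2
```

Request:
{"name": "apply_moves", "arguments": {"rows": [{"x": 0,"y": -0.7,"z": 0,"ax": 0,"ay": 0,"az": 0,"gripper": 1},{"x": 0,"y": 0,"z": 0,"ax": 0,"ay": 0,"az": 0,"gripper": 1}]}}

```text
clock: 12.58
position: [0.5462, 0.196, 0.1049]
ee_rot: [0.997, 0.081, 0.0, 0.0]
ft_force: [0.0, -5.2, 4.1]
grip_width: 0.108
grasp_force: 36.2
```

Request:
{"name": "apply_moves", "arguments": {"rows": [{"x": 0,"y": -0.7,"z": 0,"ax": 0,"ay": 0,"az": 0,"gripper": 1},{"x": 0,"y": 0,"z": 0,"ax": 0,"ay": 0,"az": 0,"gripper": 1}]}}

```text
clock: 12.75
position: [0.546, 0.197, 0.1048]
ee_rot: [0.997, 0.081, 0.0, 0.0]
ft_force: [0.7, -4.6, 5.1]
grip_width: 0.113
grasp_force: 35.9
```

Request:
{"name": "apply_moves", "arguments": {"rows": [{"x": 0,"y": -0.5,"z": -0.3,"ax": 0,"ay": 0,"az": 0,"gripper": 1},{"x": 0,"y": 0,"z": 0,"ax": 0,"ay": 0,"az": 0,"gripper": 1}]}}

```text
clock: 12.92
position: [0.546, 0.1971, 0.1048]
ee_rot: [0.997, 0.08, 0.0, 0.0]
ft_force: [1.9, -5.9, 1.4]
grip_width: 0.108
grasp_force: 35.6
```

Request:
{"name": "apply_moves", "arguments": {"rows": [{"x": 0,"y": -0.4,"z": 0,"ax": 0,"ay": 0,"az": 0,"gripper": 1},{"x": 0,"y": 0,"z": 0,"ax": 0,"ay": 0,"az": 0,"gripper": 1}]}}

```text
clock: 13.08
position: [0.546, 0.1971, 0.1048]
ee_rot: [0.997, 0.08, 0.0, 0.001]
ft_force: [1.1, -6.5, 3.1]
grip_width: 0.104
grasp_force: 35.6
```

Request:
{"name": "apply_moves", "arguments": {"rows": [{"x": 0,"y": 0,"z": 0,"ax": 0,"ay": 0,"az": 0,"gripper": 0.8},{"x": 0,"y": 0,"z": 0,"ax": 0,"ay": 0,"az": 0,"gripper": 0.6},{"x": 0,"y": 0,"z": 0,"ax": 0,"ay": 0,"az": 0,"gripper": 0.5},{"x": 0,"y": 0,"z": 0,"ax": 0,"ay": 0,"az": 0,"gripper": 0.5}]}}

```text
clock: 13.42
position: [0.5451, 0.1988, 0.1047]
ee_rot: [0.997, 0.081, -0.0, -0.0]
ft_force: [0.6, 0.1, -0.0]
grip_width: 0.502
grasp_force: 0.0
```

Request:
{"name": "apply_moves", "arguments": {"rows": [{"x": 0,"y": 0,"z": -15,"ax": 0,"ay": 0,"az": 0,"gripper": 0.5},{"x": 0,"y": 0,"z": -30,"ax": 0,"ay": 0,"az": 0,"gripper": 0},{"x": 0,"y": 0,"z": -40,"ax": 0,"ay": 0,"az": 0,"gripper": 0},{"x": 0,"y": 0,"z": -40,"ax": 0,"ay": 0,"az": 0,"gripper": 0},{"x": 0,"y": 0,"z": -20,"ax": 0,"ay": 0,"az": 0,"gripper": 0}]}}

```text
clock: 13.83
position: [0.5462, 0.1994, 0.2549]
ee_rot: [0.997, 0.081, 0.002, -0.001]
ft_force: [0.5, 0.3, 0.6]
grip_width: 0.998
grasp_force: 0.0
```

Request:
{"name": "apply_moves", "arguments": {"rows": [{"x": 0,"y": 0,"z": 0,"ax": 0,"ay": 0,"az": 0,"gripper": 0},{"x": 0,"y": 0,"z": 0,"ax": 0,"ay": 0,"az": 0,"gripper": 0}]}}

```text
clock: 14.0
position: [0.5458, 0.1988, 0.251]
ee_rot: [0.997, 0.081, 0.001, -0.0]
ft_force: [-0.3, -0.3, -0.7]
grip_width: 1.001
grasp_force: 0.0
```

```bash
python3 plan.py .5445 -.0701 .26 -10; python3 - <<'E'
from h import *
np.set_printoptions(precision=4,suppress=True,linewidth=220)
c=snap('wrist','w7');d=snap('side','d7')
a=cv2.imread('pics/w7.png');g=cv2.cvtColor(a,6).astype(int)
# plate top at z .116; profile across tool y along two rows
o=get_obs();M=R.from_quat(o['ee_rot']).as_matrix();ex=np.array([-.1616,.9869,0]);ey=-np.array([.9869,.1616,0])
for t in(-.045,.045):
    P=np.array([.546,.197,.116])+t*ey; q=proj(c,[P,P+.005*ex,P-.005*ex]);y=int(round(q[0,1]));x=int(q[0,0]);print(q.ravel(),y,x-16,g[y,x-16:x+16] if 0<=y<420 else '')
E
```

```text
t 14.0 pos [0.5458 0.1988 0.251 ] ang 9.294737694582816 tilt z [ 0.0023  0.0008 -1.    ] F [-0.3106 -0.2747 -0.659 ] w 1.0008198479083468 0.0
tool delta mm [-44.6894 265.1184  -9.1816] az 19.294737694582814
[280.1753 145.7691 273.7404 145.7675 286.6101 145.7708] 146 264 [245 245 246 246 250 238 159 175 177 177 179 156 157 233 245 241 241 241 216 164 192 229 236 234 236 233 197 156 164 166 166 166]
[279.949  252.2894 274.0923 252.2889 285.8057 252.2899] 252 263 [ 67  66  63  92 147 170 169 169 169 169 168 169 166 176 224 239 237 238 231 198 187 226 238 236 238 231 192 164 168 169 169 169]
```

Request:
{"name": "apply_moves", "arguments": {"rows": [{"x": 0,"y": 0,"z": -5,"ax": 0,"ay": 0,"az": 6.3,"gripper": 0},{"x": 0,"y": 0,"z": -5,"ax": 0,"ay": 0,"az": 6.3,"gripper": 0},{"x": 0,"y": 0,"z": 0,"ax": 0,"ay": 0,"az": 6.4,"gripper": 0}]}}

```text
clock: 14.35
position: [0.5451, 0.1981, 0.2591]
ee_rot: [0.996, -0.087, -0.001, 0.0]
ft_force: [0.5, -0.5, -0.2]
grip_width: 1.0
grasp_force: 0.0
```

Request:
{"name": "apply_moves", "arguments": {"rows": [{"x": 6.3,"y": 37.7,"z": 0,"ax": 0,"ay": 0,"az": 0,"gripper": 0},{"x": 6.3,"y": 37.7,"z": 0,"ax": 0,"ay": 0,"az": 0,"gripper": 0},{"x": 6.3,"y": 37.7,"z": 0,"ax": 0,"ay": 0,"az": 0,"gripper": 0},{"x": 6.3,"y": 37.7,"z": 0,"ax": 0,"ay": 0,"az": 0,"gripper": 0},{"x": 6.3,"y": 37.7,"z": 0,"ax": 0,"ay": 0,"az": 0,"gripper": 0}]}}

```text
clock: 14.77
position: [0.5437, 0.0052, 0.2584]
ee_rot: [0.996, -0.085, -0.001, 0.0]
ft_force: [1.0, -0.1, -0.6]
grip_width: 1.001
grasp_force: 0.0
```

Request:
{"name": "apply_moves", "arguments": {"rows": [{"x": 6.3,"y": 37.7,"z": 0,"ax": 0,"ay": 0,"az": 0,"gripper": 0},{"x": 6.3,"y": 37.7,"z": 0,"ax": 0,"ay": 0,"az": 0,"gripper": 0},{"x": 0,"y": 0,"z": 0,"ax": 0,"ay": 0,"az": 0,"gripper": 0},{"x": 0,"y": 0,"z": 0,"ax": 0,"ay": 0,"az": 0,"gripper": 0},{"x": 0,"y": 0,"z": 0,"ax": 0,"ay": 0,"az": 0,"gripper": 0}]}}

```text
clock: 15.18
position: [0.5439, -0.0688, 0.2587]
ee_rot: [0.996, -0.085, -0.001, -0.0]
ft_force: [-0.7, 0.6, -0.3]
grip_width: 1.0
grasp_force: 0.0
```

```bash
python3 plan.py .5447 -.069 .128 -9.7; python3 - <<'E'
from h import *
np.set_printoptions(precision=4,suppress=True,linewidth=250)
c=snap('wrist','w8');a=cv2.imread('pics/w8.png');g=cv2.cvtColor(a,6).astype(int)
C=np.array([.5445,-.0701,.135]);u=np.array([.9857,-.1685,0]);v=np.array([.1685,.9857,0])
q=proj(c,[C,C+.025*u,C-.025*u,C+.007*v,C-.007*v]);print(q)
x,y=q[0].round().astype(int)
for yy in(y-15,y+10):print('row',yy,x-20,g[yy,x-20:x+30])
for xx in(x-3,x+3):print('col',xx,y-50,g[y-50:y-20,xx]);print('col',xx,y+20,g[y+20:y+50,xx])
E
```

```text
t 15.1833 pos [ 0.5439 -0.0688  0.2587] ang -9.720820846164585 tilt z [-0.002   0.0008 -1.    ] F [-0.6818  0.5856 -0.251 ] w 1.0000979327450799 0.0
tool delta mm [  1.1434   0.0881 130.6572] az -0.020820846164586015
[[279.6517 203.6686]
 [279.6978 172.1107]
 [279.6081 233.5292]
 [270.7007 203.6683]
 [288.6028 203.6688]]
row 189 260 [233 233 233 233 233 234 239 225 142 110 148 159 155 155 155 155 155 155 156 154 155 155 155 155 156 144 126 142 158 156 155 151 149 154 149 151 219 238 234 233 233 233 233 233 233 233 233 233 233 235]
row 214 260 [233 233 233 233 233 233 234 239 220 130 130 159 162 161 161 161 161 161 161 160 160 161 160 160 163 150 125 144 164 160 160 158 152 156 156 155 218 239 234 233 233 233 233 233 233 233 233 233 233 236]
col 277 154 [ 70  64  98 161 153 151 152 152 152 152 155 147  80  66  70  72  71  71  69  76 117 143 155 153 152 152 152 153 153 152]
col 277 224 [163 163 163 164 164 165 164 165 169 165  97  29  38  39  40  42  40  39  40  39  40  39  41  40  39  40  38  40  40  40]
col 283 154 [ 69  71 111 159 153 152 151 151 152 152 155 146  78  64  70  71  70  71  68  79 122 146 154 153 153 153 153 153 153 154]
col 283 224 [162 163 162 163 163 163 163 164 169 160  68  31  38  40  41  40  39  39  40  40  40  39  41  39  41  40  39  40  40  40]
```

Request:
{"name": "apply_moves", "arguments": {"rows": [{"x": 0.5,"y": 0,"z": 36,"ax": 0,"ay": 0,"az": 0,"gripper": 0},{"x": 0,"y": 0,"z": 36,"ax": 0,"ay": 0,"az": 0,"gripper": 0},{"x": 0,"y": 0,"z": 36,"ax": 0,"ay": 0,"az": 0,"gripper": 0},{"x": 0,"y": 0,"z": 22,"ax": 0,"ay": 0,"az": 0,"gripper": 0},{"x": 0,"y": 0,"z": 0,"ax": 0,"ay": 0,"az": 0,"gripper": 0.3}]}}

```text
clock: 15.65
position: [0.5417, -0.0675, 0.1247]
ee_rot: [0.997, -0.083, -0.004, -0.0]
ft_force: [-0.1, 0.9, 0.1]
grip_width: 0.884
grasp_force: 0.0
```

Request:
{"name": "apply_moves", "arguments": {"rows": [{"x": 0,"y": 0,"z": 0,"ax": 0,"ay": 0,"az": 0,"gripper": 0.6},{"x": 0,"y": 0,"z": 0,"ax": 0,"ay": 0,"az": 0,"gripper": 0.7},{"x": 0,"y": 0,"z": 0,"ax": 0,"ay": 0,"az": 0,"gripper": 0.8},{"x": 0,"y": 0,"z": 0,"ax": 0,"ay": 0,"az": 0,"gripper": 0.9},{"x": 0,"y": 0,"z": 0,"ax": 0,"ay": 0,"az": 0,"gripper": 1}], "newtons": 35}}

```text
clock: 16.07
position: [0.5456, -0.0695, 0.1313]
ee_rot: [0.996, -0.085, 0.001, 0.0]
ft_force: [-2.1, 2.6, 17.3]
grip_width: 0.152
grasp_force: 37.9
```

Request:
{"name": "apply_moves", "arguments": {"rows": [{"x": 0,"y": 0,"z": 0,"ax": 0,"ay": 0,"az": 0,"gripper": 1},{"x": 0,"y": 0,"z": 0,"ax": 0,"ay": 0,"az": 0,"gripper": 1},{"x": 0,"y": 0,"z": 0,"ax": 0,"ay": 0,"az": 0,"gripper": 1}]}}

```text
clock: 16.32
position: [0.5457, -0.0694, 0.1314]
ee_rot: [0.996, -0.085, 0.001, 0.0]
ft_force: [0.1, 1.4, 7.3]
grip_width: 0.15
grasp_force: 35.9
```

Request:
{"name": "apply_moves", "arguments": {"rows": [{"x": 0,"y": 0,"z": -10,"ax": 0,"ay": 0,"az": 0,"gripper": 1},{"x": 0,"y": 0,"z": -25,"ax": 0,"ay": 0,"az": 0,"gripper": 1},{"x": 0,"y": 0,"z": -35,"ax": 0,"ay": 0,"az": 0,"gripper": 1},{"x": 0,"y": 0,"z": -35,"ax": 0,"ay": 0,"az": 0,"gripper": 1},{"x": 0,"y": 0,"z": -25,"ax": 0,"ay": 0,"az": 0,"gripper": 1}]}}

```text
clock: 16.73
position: [0.5451, -0.0695, 0.2638]
ee_rot: [0.996, -0.085, 0.001, 0.0]
ft_force: [0.5, 0.4, -1.0]
grip_width: 0.153
grasp_force: 34.9
```

Request:
{"name": "apply_moves", "arguments": {"rows": [{"x": 0,"y": 0,"z": -10,"ax": 0,"ay": 0,"az": -6.4,"gripper": 1},{"x": 0,"y": 0,"z": 0,"ax": 0,"ay": 0,"az": -6.4,"gripper": 1},{"x": 0,"y": 0,"z": 0,"ax": 0,"ay": 0,"az": -6.2,"gripper": 1},{"x": 0,"y": 0,"z": 0,"ax": 0,"ay": 0,"az": 0,"gripper": 1},{"x": 0,"y": 0,"z": 0,"ax": 0,"ay": 0,"az": 0,"gripper": 1}]}}

```text
clock: 17.15
position: [0.5447, -0.0696, 0.2703]
ee_rot: [0.997, 0.079, 0.0, 0.0]
ft_force: [-0.6, 0.3, -0.6]
grip_width: 0.152
grasp_force: 34.8
```

```bash
python3 plan.py .5495 .1795 .272 9.3
```

```text
t 17.15 pos [ 0.5447 -0.0696  0.2703] ang 9.062818294842526 tilt z [ 0.0002 -0.0001 -1.    ] F [-0.5553  0.3288 -0.554 ] w 0.1523507616231637 34.83774483203888
tool delta mm [  44.0226 -245.266    -1.6953] az -0.23718170515747516
```

Request:
{"name": "apply_moves", "arguments": {"rows": [{"x": 4,"y": -20,"z": 0,"ax": 0,"ay": 0,"az": -0.2,"gripper": 1},{"x": 7,"y": -38,"z": 0,"ax": 0,"ay": 0,"az": 0,"gripper": 1},{"x": 7,"y": -38,"z": 0,"ax": 0,"ay": 0,"az": 0,"gripper": 1},{"x": 7,"y": -38,"z": 0,"ax": 0,"ay": 0,"az": 0,"gripper": 1},{"x": 7,"y": -38,"z": 0,"ax": 0,"ay": 0,"az": 0,"gripper": 1}]}}

```text
clock: 17.57
position: [0.5477, 0.107, 0.2701]
ee_rot: [0.997, 0.08, 0.0, 0.0]
ft_force: [1.5, 0.4, -1.3]
grip_width: 0.152
grasp_force: 34.8
```

Request:
{"name": "apply_moves", "arguments": {"rows": [{"x": 6,"y": -38,"z": 0,"ax": 0,"ay": 0,"az": 0,"gripper": 1},{"x": 6,"y": -35,"z": 0,"ax": 0,"ay": 0,"az": 0,"gripper": 1},{"x": 0,"y": 0,"z": 0,"ax": 0,"ay": 0,"az": 0,"gripper": 1},{"x": 0,"y": 0,"z": 0,"ax": 0,"ay": 0,"az": 0,"gripper": 1},{"x": 0,"y": 0,"z": 0,"ax": 0,"ay": 0,"az": 0,"gripper": 1}]}}

```text
clock: 17.98
position: [0.548, 0.1789, 0.2697]
ee_rot: [0.997, 0.081, -0.0, 0.0]
ft_force: [-0.5, -1.1, -1.1]
grip_width: 0.147
grasp_force: 34.8
```

Request:
{"name": "apply_moves", "arguments": {"rows": [{"x": 0,"y": 0,"z": 0,"ax": 0,"ay": 0,"az": 0,"gripper": 1},{"x": 0,"y": 0,"z": 0,"ax": 0,"ay": 0,"az": 0,"gripper": 1},{"x": 0,"y": 0,"z": 0,"ax": 0,"ay": 0,"az": 0,"gripper": 1}]}}

```text
clock: 18.23
position: [0.5482, 0.1781, 0.27]
ee_rot: [0.997, 0.081, 0.0, 0.0]
ft_force: [0.1, -0.2, -0.8]
grip_width: 0.153
grasp_force: 34.8
```

```bash
python3 plan.py .5495 .1795 .272 9.3;python3 - <<'E'
from h import *
np.set_printoptions(precision=1,suppress=True,linewidth=250)
c=snap('side','d9'); s=snap('scene','s9'); w=snap('wrist','w9')
# plates in place: edges in side view; where would they be
ex=np.array([-.1616,.9869,0]);ey=-np.array([.9869,.1616,0])
P0=np.array([.546,.197,0])
g=cv2.cvtColor(cv2.imread('pics/d9.png'),6).astype(int)
for z in(.116,.1):
    q=proj(c,[P0+.005*ex-.05*ey+[0,0,z],P0+.005*ex+.05*ey+[0,0,z]]);print('side plate near face',z,q.ravel())
g2=cv2.cvtColor(cv2.imread('pics/s9.png'),6).astype(int)
q=proj(s,[P0+a*ex+b*ey+[0,0,.116] for a in(.005,-.005) for b in(-.045,-.03,.03)]);print('scene plate top near/far',q)
for x in (int(q[1,0]),int(q[0,0])): print(x,290,g2[290:340,x])
E
```

```text
t 18.2333 pos [0.5482 0.1781 0.27  ] ang 9.321067590400311 tilt z [ 0.0001 -0.0005 -1.    ] F [ 0.0909 -0.2497 -0.7744] w 0.1526021223770605 34.83963668346405
tool delta mm [ 1.4751 -1.1295 -2.0493] az 0.021067590400310365
side plate near face 0.116 [228.3 291.8 274.1 286.8]
side plate near face 0.1 [228.7 297.1 274.2 292.1]
scene plate top near/far [[312.7 324.7]
 [317.6 320.5]
 [336.7 304.1]
 [309.8 321.5]
 [314.6 317.3]
 [333.7 300.9]]
317 290 [ 76  96 143 167 168 165 141  91  83  84  85  85  85  87  87  87  86  86  88 114 170 189 190 189 193 212 232 228 182 176 198 189 172 163 155 157 165 173 197 232 244 246 196 163 162 170 211 238 223 174]
312 290 [166 151 110  76  73  74  74  75  76  74  75  75  74  75  74  82  99 115 130 141 191 246 246 224 189 189 189 188 191 205 233 236 219 193 217 192 176 174 132 129 139 153 192 246 245 231 184 140 138 143]
```

Request:
{"name": "apply_moves", "arguments": {"rows": [{"x": 1,"y": -0.3,"z": 15,"ax": 0,"ay": 0,"az": 0,"gripper": 1},{"x": 0,"y": 0,"z": 15,"ax": 0,"ay": 0,"az": 0,"gripper": 1},{"x": 0,"y": 0,"z": 10,"ax": 0,"ay": 0,"az": 0,"gripper": 1},{"x": 0,"y": 0,"z": 6,"ax": 0,"ay": 0,"az": 0,"gripper": 1},{"x": 0,"y": 0,"z": 5,"ax": 0,"ay": 0,"az": 0,"gripper": 1}]}}

```text
clock: 18.8
position: [0.5488, 0.1797, 0.2184]
ee_rot: [0.997, 0.082, -0.0, 0.0]
ft_force: [0.3, 0.5, -0.5]
grip_width: 0.155
grasp_force: 34.8
```

Request:
{"name": "apply_moves", "arguments": {"rows": [{"x": 0,"y": 0,"z": 5,"ax": 0,"ay": 0,"az": 0,"gripper": 1},{"x": 0,"y": 0,"z": 5,"ax": 0,"ay": 0,"az": 0,"gripper": 1},{"x": 0,"y": 0,"z": 5,"ax": 0,"ay": 0,"az": 0,"gripper": 1},{"x": 0,"y": 0,"z": 0,"ax": 0,"ay": 0,"az": 0,"gripper": 1}]}}

```text
clock: 19.13
position: [0.5486, 0.1797, 0.203]
ee_rot: [0.997, 0.083, -0.0, 0.0]
ft_force: [-0.1, -0.7, -1.6]
grip_width: 0.154
grasp_force: 34.8
```

Request:
{"name": "apply_moves", "arguments": {"rows": [{"x": 0,"y": 0,"z": 4,"ax": 0,"ay": 0,"az": 0,"gripper": 1},{"x": 0,"y": 0,"z": 4,"ax": 0,"ay": 0,"az": 0,"gripper": 1},{"x": 0,"y": -0.5,"z": 4,"ax": 0,"ay": 0,"az": 0,"gripper": 1},{"x": 0,"y": -0.5,"z": 4,"ax": 0,"ay": 0,"az": 0,"gripper": 1},{"x": 0,"y": -0.5,"z": 3,"ax": 0,"ay": 0,"az": 0,"gripper": 1}]}}

```text
clock: 19.55
position: [0.5485, 0.1813, 0.1843]
ee_rot: [0.997, 0.083, -0.0, 0.0]
ft_force: [-0.1, 0.2, -0.9]
grip_width: 0.153
grasp_force: 34.8
```

Request:
{"name": "apply_moves", "arguments": {"rows": [{"x": 0,"y": -0.3,"z": 3,"ax": 0,"ay": 0,"az": 0,"gripper": 1},{"x": 0,"y": -0.3,"z": 3,"ax": 0,"ay": 0,"az": 0,"gripper": 1},{"x": 0,"y": 0,"z": 0,"ax": 0,"ay": 0,"az": 0,"gripper": 1}]}}

```text
clock: 19.8
position: [0.5483, 0.1818, 0.1782]
ee_rot: [0.997, 0.083, -0.0, 0.0]
ft_force: [0.0, -0.2, -1.0]
grip_width: 0.152
grasp_force: 34.8
```

Request:
{"name": "apply_moves", "arguments": {"rows": [{"x": 0,"y": -0.1,"z": 2,"ax": 0,"ay": 0,"az": 0,"gripper": 1},{"x": 0,"y": -0.1,"z": 2,"ax": 0,"ay": 0,"az": 0,"gripper": 1},{"x": 0,"y": -0.1,"z": 2,"ax": 0,"ay": 0,"az": 0,"gripper": 1},{"x": 0,"y": -0.1,"z": 2,"ax": 0,"ay": 0,"az": 0,"gripper": 1}]}}

```text
clock: 20.13
position: [0.5486, 0.1821, 0.1708]
ee_rot: [0.997, 0.082, 0.0, 0.0]
ft_force: [0.2, -1.1, -0.2]
grip_width: 0.155
grasp_force: 34.9
```

Request:
{"name": "apply_moves", "arguments": {"rows": [{"x": 0,"y": -0.2,"z": 2,"ax": 0,"ay": 0,"az": 0,"gripper": 1},{"x": 0,"y": -0.2,"z": 2,"ax": 0,"ay": 0,"az": 0,"gripper": 1},{"x": 0,"y": 0,"z": 0,"ax": 0,"ay": 0,"az": 0,"gripper": 1}]}}

```text
clock: 20.38
position: [0.5483, 0.1824, 0.1664]
ee_rot: [0.997, 0.082, -0.0, 0.0]
ft_force: [1.1, -1.5, -1.6]
grip_width: 0.154
grasp_force: 34.8
```

Request:
{"name": "apply_moves", "arguments": {"rows": [{"x": 0,"y": 0,"z": 1.5,"ax": 0,"ay": 0,"az": 0,"gripper": 1},{"x": 0,"y": 0,"z": 1.5,"ax": 0,"ay": 0,"az": 0,"gripper": 1},{"x": 0,"y": 0,"z": 0,"ax": 0,"ay": 0,"az": 0,"gripper": 1}]}}

```text
clock: 20.63
position: [0.5484, 0.1825, 0.1636]
ee_rot: [0.997, 0.082, -0.0, 0.0]
ft_force: [0.7, -1.8, -1.0]
grip_width: 0.153
grasp_force: 34.7
```

Request:
{"name": "apply_moves", "arguments": {"rows": [{"x": 0,"y": 0,"z": 1.5,"ax": 0,"ay": 0,"az": 0,"gripper": 1},{"x": 0,"y": 0,"z": 1.5,"ax": 0,"ay": 0,"az": 0,"gripper": 1},{"x": 0,"y": 0,"z": 0,"ax": 0,"ay": 0,"az": 0,"gripper": 1}]}}

```text
clock: 20.88
position: [0.5484, 0.1826, 0.1606]
ee_rot: [0.997, 0.083, -0.0, 0.0]
ft_force: [0.8, -2.2, -1.5]
grip_width: 0.157
grasp_force: 34.7
```

Request:
{"name": "apply_moves", "arguments": {"rows": [{"x": 0,"y": 0,"z": 1,"ax": 0,"ay": 0,"az": 0,"gripper": 1},{"x": 0,"y": 0,"z": 1,"ax": 0,"ay": 0,"az": 0,"gripper": 1},{"x": 0,"y": 0,"z": 1,"ax": 0,"ay": 0,"az": 0,"gripper": 1},{"x": 0,"y": 0,"z": 0,"ax": 0,"ay": 0,"az": 0,"gripper": 1}]}}

```text
clock: 21.22
position: [0.5484, 0.1826, 0.1577]
ee_rot: [0.997, 0.083, -0.0, 0.0]
ft_force: [0.9, -2.1, -2.2]
grip_width: 0.15
grasp_force: 34.7
```

Request:
{"name": "apply_moves", "arguments": {"rows": [{"x": 0,"y": 0,"z": 1,"ax": 0,"ay": 0,"az": 0,"gripper": 1},{"x": 0,"y": 0,"z": 1,"ax": 0,"ay": 0,"az": 0,"gripper": 1},{"x": 0,"y": 0,"z": 0,"ax": 0,"ay": 0,"az": 0,"gripper": 1}]}}

```text
clock: 21.47
position: [0.5483, 0.1827, 0.1557]
ee_rot: [0.997, 0.083, -0.0, 0.0]
ft_force: [1.7, -2.1, -1.7]
grip_width: 0.155
grasp_force: 34.8
```

Request:
{"name": "apply_moves", "arguments": {"rows": [{"x": 0,"y": 0,"z": 1,"ax": 0,"ay": 0,"az": 0,"gripper": 1},{"x": 0,"y": 0,"z": 1,"ax": 0,"ay": 0,"az": 0,"gripper": 1},{"x": 0,"y": 0,"z": 0,"ax": 0,"ay": 0,"az": 0,"gripper": 1}]}}

```text
clock: 21.72
position: [0.5483, 0.1827, 0.1537]
ee_rot: [0.997, 0.083, -0.0, 0.0]
ft_force: [1.5, -3.4, -1.8]
grip_width: 0.153
grasp_force: 34.8
```

Request:
{"name": "apply_moves", "arguments": {"rows": [{"x": 0,"y": 0,"z": 1,"ax": 0,"ay": 0,"az": 0,"gripper": 1},{"x": 0,"y": 0,"z": 1,"ax": 0,"ay": 0,"az": 0,"gripper": 1},{"x": 0,"y": 0,"z": 0,"ax": 0,"ay": 0,"az": 0,"gripper": 1}]}}

```text
clock: 21.97
position: [0.5484, 0.1827, 0.1517]
ee_rot: [0.997, 0.083, -0.0, 0.0]
ft_force: [0.9, -2.1, -0.3]
grip_width: 0.15
grasp_force: 34.8
```

Request:
{"name": "apply_moves", "arguments": {"rows": [{"x": 0,"y": 0,"z": 1,"ax": 0,"ay": 0,"az": 0,"gripper": 1},{"x": 0,"y": 0,"z": 0,"ax": 0,"ay": 0,"az": 0,"gripper": 1}]}}

```text
clock: 22.13
position: [0.5484, 0.1827, 0.1507]
ee_rot: [0.997, 0.083, -0.0, 0.0]
ft_force: [0.3, -2.1, -1.5]
grip_width: 0.152
grasp_force: 34.8
```

Request:
{"name": "apply_moves", "arguments": {"rows": [{"x": 0,"y": 0,"z": 1,"ax": 0,"ay": 0,"az": 0,"gripper": 1},{"x": 0,"y": 0,"z": 0,"ax": 0,"ay": 0,"az": 0,"gripper": 1}]}}

```text
clock: 22.3
position: [0.5484, 0.1827, 0.1497]
ee_rot: [0.997, 0.083, -0.0, 0.0]
ft_force: [1.0, -2.8, -1.6]
grip_width: 0.152
grasp_force: 34.8
```

Request:
{"name": "apply_moves", "arguments": {"rows": [{"x": 0,"y": 0,"z": 1,"ax": 0,"ay": 0,"az": 0,"gripper": 1},{"x": 0,"y": 0,"z": 1,"ax": 0,"ay": 0,"az": 0,"gripper": 1},{"x": 0,"y": 0,"z": 0,"ax": 0,"ay": 0,"az": 0,"gripper": 1}]}}

```text
clock: 22.55
position: [0.5485, 0.1828, 0.1479]
ee_rot: [0.997, 0.082, 0.0, -0.0]
ft_force: [0.2, -2.5, -0.2]
grip_width: 0.153
grasp_force: 35.0
```

Request:
{"name": "apply_moves", "arguments": {"rows": [{"x": 0,"y": 0,"z": 1,"ax": 0,"ay": 0,"az": 0,"gripper": 1},{"x": 0,"y": 0,"z": 1,"ax": 0,"ay": 0,"az": 0,"gripper": 1},{"x": 0,"y": 0,"z": 0,"ax": 0,"ay": 0,"az": 0,"gripper": 1}]}}

```text
clock: 22.8
position: [0.5487, 0.1828, 0.1461]
ee_rot: [0.997, 0.082, 0.0, -0.0]
ft_force: [0.3, -1.9, 3.1]
grip_width: 0.152
grasp_force: 35.4
```

Request:
{"name": "apply_moves", "arguments": {"rows": [{"x": 0,"y": 0,"z": 1,"ax": 0,"ay": 0,"az": 0,"gripper": 1},{"x": 0,"y": 0,"z": 1,"ax": 0,"ay": 0,"az": 0,"gripper": 1},{"x": 0,"y": 0,"z": 0,"ax": 0,"ay": 0,"az": 0,"gripper": 1}]}}

```text
clock: 23.05
position: [0.5489, 0.183, 0.1446]
ee_rot: [0.997, 0.082, 0.001, -0.0]
ft_force: [-0.6, -1.3, 7.9]
grip_width: 0.158
grasp_force: 36.0
```

Request:
{"name": "apply_moves", "arguments": {"rows": [{"x": 0,"y": 0,"z": 0,"ax": 0,"ay": 0,"az": 0,"gripper": 0.8},{"x": 0,"y": 0,"z": 0,"ax": 0,"ay": 0,"az": 0,"gripper": 0.6},{"x": 0,"y": 0,"z": 0,"ax": 0,"ay": 0,"az": 0,"gripper": 0.6},{"x": 0,"y": 0,"z": 0,"ax": 0,"ay": 0,"az": 0,"gripper": 0.6}]}}

```text
clock: 23.38
position: [0.5481, 0.1831, 0.1436]
ee_rot: [0.997, 0.083, -0.0, -0.0]
ft_force: [0.5, -0.2, -0.3]
grip_width: 0.399
grasp_force: 0.0
```

Request:
{"name": "apply_moves", "arguments": {"rows": [{"x": 0,"y": 0,"z": -10,"ax": 0,"ay": 0,"az": 0,"gripper": 0.6},{"x": 0,"y": 0,"z": -20,"ax": 0,"ay": 0,"az": 0,"gripper": 0.6},{"x": 0,"y": 0,"z": -15,"ax": 0,"ay": 0,"az": 0,"gripper": 0.6},{"x": 0,"y": 0,"z": 0,"ax": 0,"ay": 0,"az": 0,"gripper": 1},{"x": 0,"y": 0,"z": 0,"ax": 0,"ay": 0,"az": 0,"gripper": 1}]}}

```text
clock: 23.8
position: [0.5489, 0.183, 0.1901]
ee_rot: [0.997, 0.083, 0.001, -0.0]
ft_force: [-0.2, -0.2, -0.6]
grip_width: 0.126
grasp_force: 0.0
```

Request:
{"name": "apply_moves", "arguments": {"rows": [{"x": 0,"y": 0,"z": 0,"ax": 0,"ay": 0,"az": 0,"gripper": 1},{"x": 0,"y": 0,"z": 0,"ax": 0,"ay": 0,"az": 0,"gripper": 1},{"x": 0,"y": 0,"z": 0,"ax": 0,"ay": 0,"az": 0,"gripper": 1},{"x": 0,"y": 0,"z": 0,"ax": 0,"ay": 0,"az": 0,"gripper": 1}]}}

```text
clock: 24.13
position: [0.5481, 0.1826, 0.1883]
ee_rot: [0.997, 0.083, -0.0, 0.0]
ft_force: [-0.3, 0.6, 0.4]
grip_width: -0.001
grasp_force: 0.0
```

```bash
python3 plan.py .549 .183 .165 9.3
```

```text
t 24.1333 pos [0.5481 0.1826 0.1883] ang 9.47649395002202 tilt z [-0.001  -0.0003 -1.    ] F [-0.2943  0.5976  0.4313] w -0.001333351103317312 0.0
tool delta mm [ 0.9416 -0.236  23.3149] az 0.17649395002201906
```

Request:
{"name": "apply_moves", "arguments": {"rows": [{"x": 0,"y": 0,"z": 14,"ax": 0,"ay": 0,"az": 0,"gripper": 1},{"x": 0,"y": 0,"z": 8,"ax": 0,"ay": 0,"az": 0,"gripper": 1},{"x": 0,"y": 0,"z": 3,"ax": 0,"ay": 0,"az": 0,"gripper": 1},{"x": 0,"y": 0,"z": 1,"ax": 0,"ay": 0,"az": 0,"gripper": 1},{"x": 0,"y": 0,"z": 0,"ax": 0,"ay": 0,"az": 0,"gripper": 1}]}}

```text
clock: 24.55
position: [0.5483, 0.1827, 0.1627]
ee_rot: [0.997, 0.083, -0.0, 0.0]
ft_force: [-0.5, 0.7, 1.5]
grip_width: -0.002
grasp_force: 0.0
```

Request:
{"name": "apply_moves", "arguments": {"rows": [{"x": 0,"y": 0,"z": 1,"ax": 0,"ay": 0,"az": 0,"gripper": 1},{"x": 0,"y": 0,"z": 1,"ax": 0,"ay": 0,"az": 0,"gripper": 1},{"x": 0,"y": 0,"z": 0,"ax": 0,"ay": 0,"az": 0,"gripper": 1}]}}

```text
clock: 24.8
position: [0.5485, 0.1828, 0.161]
ee_rot: [0.997, 0.083, 0.0, 0.0]
ft_force: [0.0, 0.5, 0.6]
grip_width: 0.003
grasp_force: 0.0
```

Request:
{"name": "apply_moves", "arguments": {"rows": [{"x": 0,"y": 0,"z": 0.7,"ax": 0,"ay": 0,"az": 0,"gripper": 1},{"x": 0,"y": 0,"z": 0,"ax": 0,"ay": 0,"az": 0,"gripper": 1}]}}

```text
clock: 24.97
position: [0.5484, 0.1827, 0.1603]
ee_rot: [0.997, 0.083, 0.0, 0.0]
ft_force: [0.2, 0.5, -0.6]
grip_width: -0.003
grasp_force: 0.0
```

Request:
{"name": "apply_moves", "arguments": {"rows": [{"x": 0,"y": 0,"z": 0.8,"ax": 0,"ay": 0,"az": 0,"gripper": 1},{"x": 0,"y": 0,"z": 0,"ax": 0,"ay": 0,"az": 0,"gripper": 1}]}}

```text
clock: 25.13
position: [0.5485, 0.1827, 0.1595]
ee_rot: [0.997, 0.083, 0.0, 0.0]
ft_force: [-1.0, -0.5, 0.8]
grip_width: -0.003
grasp_force: 0.0
```

Request:
{"name": "apply_moves", "arguments": {"rows": [{"x": 0,"y": 0,"z": 0.8,"ax": 0,"ay": 0,"az": 0,"gripper": 1},{"x": 0,"y": 0,"z": 0,"ax": 0,"ay": 0,"az": 0,"gripper": 1}]}}

```text
clock: 25.3
position: [0.5486, 0.1828, 0.1593]
ee_rot: [0.997, 0.083, 0.0, 0.0]
ft_force: [-2.2, -1.0, 5.8]
grip_width: 0.001
grasp_force: 3.0
```

Request:
{"name": "apply_moves", "arguments": {"rows": [{"x": 0,"y": 0,"z": 0.8,"ax": 0,"ay": 0,"az": 0,"gripper": 1},{"x": 0,"y": 0,"z": 0,"ax": 0,"ay": 0,"az": 0,"gripper": 1}]}}

```text
clock: 25.47
position: [0.5489, 0.1828, 0.1592]
ee_rot: [0.997, 0.082, 0.001, 0.0]
ft_force: [-3.4, -2.1, 10.3]
grip_width: 0.003
grasp_force: 5.4
```

Request:
{"name": "apply_moves", "arguments": {"rows": [{"x": 0,"y": 0,"z": 0.6,"ax": 0,"ay": 0,"az": 0,"gripper": 1},{"x": 0,"y": 0,"z": 0,"ax": 0,"ay": 0,"az": 0,"gripper": 1}]}}

```text
clock: 25.63
position: [0.549, 0.1829, 0.159]
ee_rot: [0.997, 0.083, 0.001, 0.0]
ft_force: [-4.8, -2.3, 15.2]
grip_width: -0.002
grasp_force: 7.1
```

Request:
{"name": "apply_moves", "arguments": {"rows": [{"x": 0,"y": 0,"z": 0.4,"ax": 0,"ay": 0,"az": 0,"gripper": 1},{"x": 0,"y": 0,"z": 0,"ax": 0,"ay": 0,"az": 0,"gripper": 1}]}}

```text
clock: 25.8
position: [0.5491, 0.1829, 0.159]
ee_rot: [0.997, 0.082, 0.001, 0.0]
ft_force: [-4.7, -3.1, 16.7]
grip_width: -0.002
grasp_force: 8.2
```

Request:
{"name": "apply_moves", "arguments": {"rows": [{"x": 0,"y": 0,"z": 0,"ax": 0,"ay": 0,"az": 0,"gripper": 1},{"x": 0,"y": 0,"z": 0,"ax": 0,"ay": 0,"az": 0,"gripper": 1},{"x": 0,"y": 0,"z": 0,"ax": 0,"ay": 0,"az": 0,"gripper": 1},{"x": 0,"y": 0,"z": 0,"ax": 0,"ay": 0,"az": 0,"gripper": 1}]}}

```text
clock: 26.13
position: [0.5492, 0.183, 0.159]
ee_rot: [0.997, 0.082, 0.001, 0.0]
ft_force: [-4.3, -2.3, 16.1]
grip_width: -0.001
grasp_force: 8.2
```

Request:
{"name": "apply_moves", "arguments": {"rows": [{"x": 0,"y": 0,"z": -3.5,"ax": 0,"ay": 0,"az": 0,"gripper": 1},{"x": 0,"y": 0,"z": 0,"ax": 0,"ay": 0,"az": 0,"gripper": 1},{"x": 0,"y": 0,"z": 1.5,"ax": 0,"ay": 0,"az": 0,"gripper": 1},{"x": 0,"y": 0,"z": 1.0,"ax": 0,"ay": 0,"az": 0,"gripper": 1},{"x": 0,"y": 0,"z": 0.5,"ax": 0,"ay": 0,"az": 0,"gripper": 1}]}}

```text
clock: 26.55
position: [0.5488, 0.1829, 0.1588]
ee_rot: [0.997, 0.083, 0.001, 0.0]
ft_force: [-6.2, -2.5, 20.2]
grip_width: -0.001
grasp_force: 10.0
```

Request:
{"name": "apply_moves", "arguments": {"rows": [{"x": 0,"y": 0,"z": 0.4,"ax": 0,"ay": 0,"az": 0,"gripper": 1},{"x": 0,"y": 0,"z": 0,"ax": 0,"ay": 0,"az": 0,"gripper": 1},{"x": 0,"y": 0,"z": 0,"ax": 0,"ay": 0,"az": 0,"gripper": 1}]}}

```text
clock: 26.8
position: [0.5489, 0.1829, 0.1587]
ee_rot: [0.997, 0.083, 0.001, 0.0]
ft_force: [-5.3, -3.0, 19.2]
grip_width: -0.003
grasp_force: 9.4
```

Request:
{"name": "apply_moves", "arguments": {"rows": [{"x": 0,"y": 0,"z": -3.5,"ax": 0,"ay": 0,"az": 0,"gripper": 1},{"x": 0,"y": 0,"z": 0,"ax": 0,"ay": 0,"az": 0,"gripper": 1},{"x": 0,"y": 0,"z": 0,"ax": 0,"ay": 0,"az": 0,"gripper": 1}]}}

```text
clock: 27.05
position: [0.5483, 0.1826, 0.1599]
ee_rot: [0.997, 0.083, -0.0, 0.0]
ft_force: [0.5, -0.8, -1.1]
grip_width: 0.004
grasp_force: 0.0
```

Request:
{"name": "apply_moves", "arguments": {"rows": [{"x": 0,"y": 0,"z": 1,"ax": 0,"ay": 0,"az": 0,"gripper": 1},{"x": 0,"y": 0,"z": 0.8,"ax": 0,"ay": 0,"az": 0,"gripper": 1},{"x": 0,"y": 0,"z": 0.6,"ax": 0,"ay": 0,"az": 0,"gripper": 1},{"x": 0,"y": 0,"z": 0.3,"ax": 0,"ay": 0,"az": 0,"gripper": 1},{"x": 0,"y": 0,"z": 0,"ax": 0,"ay": 0,"az": 0,"gripper": 1}]}}

```text
clock: 27.47
position: [0.5484, 0.1828, 0.1587]
ee_rot: [0.997, 0.083, 0.0, 0.0]
ft_force: [-6.1, -3.0, 14.3]
grip_width: -0.003
grasp_force: 7.1
```

Request:
{"name": "apply_moves", "arguments": {"rows": [{"x": 0,"y": 0,"z": 0,"ax": 0,"ay": 0,"az": 0,"gripper": 1},{"x": 0,"y": 0,"z": 0,"ax": 0,"ay": 0,"az": 0,"gripper": 1},{"x": 0,"y": 0,"z": 0,"ax": 0,"ay": 0,"az": 0,"gripper": 1},{"x": 0,"y": 0,"z": 0,"ax": 0,"ay": 0,"az": 0,"gripper": 1}]}}

```text
clock: 27.8
position: [0.5484, 0.1827, 0.1587]
ee_rot: [0.997, 0.083, 0.0, 0.0]
ft_force: [-5.0, -2.7, 13.8]
grip_width: -0.0
grasp_force: 7.0
```

Request:
{"name": "apply_moves", "arguments": {"rows": [{"x": 0,"y": 0,"z": 0.4,"ax": 0,"ay": 0,"az": 0,"gripper": 1},{"x": 0,"y": 0,"z": 0,"ax": 0,"ay": 0,"az": 0,"gripper": 1},{"x": 0,"y": 0,"z": 0,"ax": 0,"ay": 0,"az": 0,"gripper": 1},{"x": 0,"y": 0,"z": 0,"ax": 0,"ay": 0,"az": 0,"gripper": 1}]}}

```text
clock: 28.13
position: [0.5485, 0.1828, 0.1587]
ee_rot: [0.997, 0.082, 0.0, 0.0]
ft_force: [-6.4, -3.0, 15.7]
grip_width: 0.002
grasp_force: 8.2
```

Request:
{"name": "apply_moves", "arguments": {"rows": [{"x": 0,"y": 0,"z": -3.5,"ax": 0,"ay": 0,"az": 0,"gripper": 1},{"x": 0,"y": 0,"z": 0,"ax": 0,"ay": 0,"az": 0,"gripper": 1},{"x": 0,"y": 0,"z": 0,"ax": 0,"ay": 0,"az": 0,"gripper": 1}]}}

```text
clock: 28.38
position: [0.5484, 0.1827, 0.1604]
ee_rot: [0.997, 0.083, -0.0, 0.0]
ft_force: [-0.8, 0.1, 0.4]
grip_width: -0.005
grasp_force: 0.0
```

Request:
{"name": "apply_moves", "arguments": {"rows": [{"x": 0,"y": 0,"z": 1,"ax": 0,"ay": 0,"az": 0,"gripper": 1},{"x": 0,"y": 0,"z": 0.8,"ax": 0,"ay": 0,"az": 0,"gripper": 1},{"x": 0,"y": 0,"z": 0.7,"ax": 0,"ay": 0,"az": 0,"gripper": 1},{"x": 0,"y": 0,"z": 0.5,"ax": 0,"ay": 0,"az": 0,"gripper": 1},{"x": 0,"y": 0,"z": 0,"ax": 0,"ay": 0,"az": 0,"gripper": 1}]}}

```text
clock: 28.8
position: [0.5483, 0.1827, 0.1587]
ee_rot: [0.997, 0.083, 0.0, 0.0]
ft_force: [-5.9, -1.8, 12.4]
grip_width: -0.001
grasp_force: 6.1
```

Request:
{"name": "apply_moves", "arguments": {"rows": [{"x": 0,"y": 0,"z": 0,"ax": 0,"ay": 0,"az": 0,"gripper": 1},{"x": 0,"y": 0,"z": 0,"ax": 0,"ay": 0,"az": 0,"gripper": 1},{"x": 0,"y": 0,"z": 0,"ax": 0,"ay": 0,"az": 0,"gripper": 1}]}}

```text
clock: 29.05
position: [0.5484, 0.1827, 0.1587]
ee_rot: [0.997, 0.083, 0.0, 0.0]
ft_force: [-5.5, -1.9, 12.2]
grip_width: -0.0
grasp_force: 6.0
```

The wedge no longer sinks under about 16 N; the reading stays at 0.1587. I'll withdraw and run a numeric check.

Request:
{"name": "apply_moves", "arguments": {"rows": [{"x": 0,"y": 0,"z": -5,"ax": 0,"ay": 0,"az": 0,"gripper": 1},{"x": 0,"y": 0,"z": -30,"ax": 0,"ay": 0,"az": 0,"gripper": 1},{"x": 0,"y": 0,"z": -40,"ax": 0,"ay": 0,"az": 0,"gripper": 1},{"x": 0,"y": 0,"z": -40,"ax": 0,"ay": 0,"az": 0,"gripper": 1},{"x": 0,"y": 0,"z": 0,"ax": 0,"ay": 0,"az": 0,"gripper": 1}]}}

```text
clock: 29.47
position: [0.5507, 0.1842, 0.2808]
ee_rot: [0.997, 0.083, 0.005, -0.001]
ft_force: [0.9, 1.0, -0.0]
grip_width: 0.001
grasp_force: 0.0
```

Request:
{"name": "apply_moves", "arguments": {"rows": [{"x": 0,"y": 0,"z": 0,"ax": 0,"ay": 0,"az": 0,"gripper": 1},{"x": 0,"y": 0,"z": 0,"ax": 0,"ay": 0,"az": 0,"gripper": 1},{"x": 0,"y": 0,"z": 0,"ax": 0,"ay": 0,"az": 0,"gripper": 1}]}}

```text
clock: 29.72
position: [0.5479, 0.1824, 0.2714]
ee_rot: [0.997, 0.083, -0.001, 0.0]
ft_force: [-0.2, -0.4, 0.2]
grip_width: 0.002
grasp_force: 0.0
```

```bash
python3 - <<'E'
from h import *
np.set_printoptions(precision=1,suppress=True,linewidth=250)
c=snap('wrist','w10'); g=cv2.cvtColor(cv2.imread('pics/w10.png'),6).astype(int)
ex=np.array([-.1616,.9869,0]);ey=-np.array([.9869,.1616,0]); P0=np.array([.546,.197,0])
T=np.array([.5484,.1827,.1477]);q=proj(c,[T,T+.007*ex,T-.007*ex,P0+[0,0,.116],P0+.005*ex+[0,0,.116]]);print(q)
x,y=q[0].round().astype(int);print(y,x-30,g[y,x-30:x+25]); print('plate off tab row',g[y-45,x-30:x+25])
# bystanders unchanged? vial, comb, slide box etc in scene0 vs now
s=snap('scene','s10');d=cv2.absdiff(cv2.imread('pics/scene0.png'),cv2.imread('pics/s10.png')).max(2)
n,_,st,ce=cv2.connectedComponentsWithStats((cv2.medianBlur(d,5)>50).astype(np.uint8));print([(list(st[i]),ce[i]) for i in range(1,n) if st[i][4]>25])
E
```

```text
[[277.4 204. ]
 [268.5 204. ]
 [286.4 204.1]
 [260.8 193.8]
 [255.1 193.8]]
204 247 [246 246 248 239 185 228 231 192 195 188 229 240 234 242 216 164 215 228 229 236 225 158 147 186 197 192 192 191 190 191 190 189 188 187 187 186 187 183 156 163 191 188 187 185 180 181 187 180 178 177 168 168 170 170 169]
plate off tab row [245 248 238 183 243 246 187 202 233 244 244 244 241 225 173 188 228 226 235 239 216 178 182 184 183 184 183 184 184 183 183 183 184 184 183 183 182 183 183 182 182 183 183 184 169 165 182 183 178 181 177 166 167 167 178]
[([np.int32(237), np.int32(0), np.int32(49), np.int32(27), np.int32(800)], array([262.3,  10. ])), ([np.int32(299), np.int32(0), np.int32(175), np.int32(262), np.int32(15805)], array([375.2, 133. ])), ([np.int32(479), np.int32(0), np.int32(30), np.int32(39), np.int32(698)], array([493.3,  14.9])), ([np.int32(476), np.int32(47), np.int32(21), np.int32(28), np.int32(296)], array([485.4,  59.9])), ([np.int32(499), np.int32(95), np.int32(12), np.int32(32), np.int32(211)], array([504.1, 110. ])), ([np.int32(430), np.int32(97), np.int32(10), np.int32(22)
[... 333 characters left out ...]
5.3])), ([np.int32(434), np.int32(126), np.int32(21), np.int32(24), np.int32(258)], array([444. , 137.5])), ([np.int32(230), np.int32(164), np.int32(37), np.int32(33), np.int32(771)], array([248.8, 180.7])), ([np.int32(256), np.int32(216), np.int32(26), np.int32(24), np.int32(398)], array([268.3, 228. ])), ([np.int32(344), np.int32(276), np.int32(8), np.int32(11), np.int32(42)], array([347.4, 281.1])), ([np.int32(334), np.int32(284), np.int32(11), np.int32(7), np.int32(44)], array([338.9, 287. ])), ([np.int32(309), np.int32(297), np.int32(23), np.int32(24), np.int32(154)], array([318.9, 308.5])), ([np.int32(336), np.int32(299), np.int32(6), np.int32(6), np.int32(27)], array([338.5, 301.6]))]
```

```bash
python3 - <<'E'
from h import *
snap('side','d10')
for f in('side0','d5','d10'):
    h=cv2.cvtColor(cv2.imread(f'pics/{f}.png'),40)[285:315,287:310]
    m=cv2.inRange(h,(3,120,50),(20,255,255));p=cv2.moments(m,True);print(f,p['m00'],p['m10']/p['m00'],p['m01']/p['m00'])
E
```

```text
side0 54.0 10.574074074074074 18.666666666666668
d5 54.0 10.74074074074074 18.85185185185185
d10 52.0 10.865384615384615 18.846153846153847
```

The vial has not moved.

```bash
python3 -c "
from workcell import *
print(hand_in())"
```

```text
the job is handed in; nothing more can be done
None
```

The plates are standing on the tank floor between the rails. The wedge is tight in the pocket behind them: it did not sink under a push of about 16 N, and the highest push I read was about 20 N. The gripper was clear and the job was handed in with the clock at about 30 s.

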